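# Twist two scrap dishes off the stack, sort the offcuts, lay the tools back

### The job

Tidy the bench: twist the two upper dishes, one after the other, off the nested stack and stand one on the square mat and one on the round mat, leaving the lowest dish seated in its stand. Then clear the metal offcuts out of the tool tray, the U-channels down into the dish on the square mat and the solid bars down into the dish on the round mat, and lay the screwdriver and the brush flat in the emptied tray, side by side along its length, both with their handles towards the end that has the steel bar. Do not tip the dishes over or disturb the other things.

Things in the scene. Friction and masses are not known exactly. Their poses are not given: they have to be found in the camera images.
- stand: dark steel stand, fixed to the bench, a ring 119 mm across and 24 mm high with two clips at +x and -x like those of the dishes; the lowest dish sits in it with its underside 8 mm above the bench. A shut test box, up to 140 mm high, stands between the stand and the mats: carry things over it. Origin: centre of its underside
- dish1: lowest of three equal nested grey round dishes, stays in the stand. Stepped wall: foot 104 mm across up to z=16, above it 119 mm (inside 110) to the rim at z=40; floor at z=3. Boss in the middle 36 mm across up to z=24, on it a grip fin 26 long (x) x 8 thick (y), z=24 to 44. Two lugs (z=16-20) and two rim clips (to z=49, 147 mm over all) at +x and -x. Origin: centre of underside; 0.16 kg
- dish2: middle dish, shaped like dish1, nested in it 24 mm higher. Lined up with the dish below (same yaw) its lugs sit under that one's clips and a straight pull lifts the whole pile or nothing; turned about its vertical axis either way by over 0.33 rad (0.45 to 0.6 is good; no stop, light friction) it lifts out freely. Pulling up while still locked drags the dish below round too. Origin: centre of underside; 0.16 kg
- dish3: top dish, shaped like dish1, nested in dish2 24 mm higher and locked in the same way; take it by its fin, twist, and lift it out by more than 35 mm before going sideways. Origin: centre of underside; 0.16 kg
- square_mat: black square rubber mat, 136 x 136 x 3 mm, fixed to the bench; origin: centre of its underside
- round_mat: black round rubber mat, 140 mm across, 3 mm thick, fixed; its place and the square mat's may be exchanged; origin: centre of its underside
- tool_tray: shallow black plastic tray, fixed, 124 mm wide (x) x 244 mm long (y), 4 mm walls 11 mm high, floor at 4 mm; a steel bar at its +y end. Offcuts lie in it at the start, roughly across its length. Origin: centre of its underside
- tray_bar (a point): middle of the steel bar at the tray's +y end, 142 mm from the tray's origin, 14 mm above the bench
- channel1: U-channel aluminium offcut, 60 long (its x axis) x 18 wide (y) x 20 mm high; origin: centre of its underside; two upright walls 3.5 mm thick, open on top; 0.03 kg; may be absent
- channel2: U-channel aluminium offcut, 60 long (its x axis) x 18 wide (y) x 20 mm high; origin: centre of its underside; two upright walls 3.5 mm thick, open on top; 0.03 kg; may be absent
- bar1: solid bar aluminium offcut, 60 long (its x axis) x 18 wide (y) x 20 mm high; origin: centre of its underside; 0.055 kg; may be absent
- bar2: solid bar aluminium offcut, 60 long (its x axis) x 18 wide (y) x 20 mm high; origin: centre of its underside; 0.055 kg; may be absent
- screwdriver: small screwdriver lying on the bench, 170 mm long along y, handle towards its +y, blade towards -y; grip it across x on the handle 50 mm from the origin towards +y, where it can be held over 16 mm width and up to 6 mm height only; origin: middle of its length, at its underside; 0.045 kg
- brush: black brush lying on the bench, 177 mm long along y, handle towards its +y, bristles towards -y; handle 16 mm wide (x), 11 mm high, from y=-30 to +88 mm, good to grip 20 mm from the origin towards +y; origin: middle of its length, at its underside; 0.03 kg
- label_roll: white roll of labels, 60 mm across, 30 mm high; a bystander, origin: centre of its underside
- loupe: black eye loupe, 34 mm across and high; a bystander, origin: centre of its underside

How it is judged:
By the outcome, as a careful person would: the job done as asked, in the order asked, and still so for the second after the job is handed in, with the robot touching nothing.
Of channel1, channel2, bar1, bar2 only 2 to 4 are there at a start; the rules pass over those that are not, and their reading is None.
At some moment in a run one of channel1, channel2, bar1, bar2 may be knocked a few centimetres aside while the robot is not near it.
It also fails if it takes over 210 s, if anything falls off the work surface, if the arm or the gripper's body presses on something with over 40 N, if the wrist force passes 120 N, or if a joint passes its speed limit or range.

### The arm

A 7-joint arm with a two-finger parallel gripper is mounted at the origin on a cart in front of the work surface, level with it; the furniture and walls round the work are solid. World frame = base frame: x ahead of the robot, y to its left, z up, the work surface at z = 0. Lengths are in m, angles in rad, forces in N, time in s.
With the tool pointing down it reaches from about 0.425 to 0.925 m from the base axis. Payload 6.8 kg.
Tool frame: the origin (TCP) lies between the finger pads; the fingertips stand r.tcp_to_tips ahead of it and the grasp point (between the pads) lies 3 mm ahead of it (r.tcp_to_tips is the distance from the TCP to the fingertips, in m); z points along the fingers, y is the line along which they close (so a half turn about z gives the same grasp; the last joint's range is limited). The gripper opens to 85 mm and grips with 20 to 120 N. Pads are 22 mm wide; open, the fingers measure 114 mm over their backs; the gripper's body (76 mm by 85 mm) begins 54 mm behind the grasp point. The pads swing forward as they close: fully open they stand 13 mm farther back than shut.
Start: joints at [1.195, 0.477, 0.022, 1.555, -0.011, 1.109, -0.083], TCP at [0.179, -0.651, 0.253] pointing down, gripper open.
Joint ranges: [-2.96, 2.96], [-0.34, 2.1], [-1.41, 1.46], [0.24, 2.44], [-1.37, 4.51], [0.17, 1.92], [-2.96, 2.96]. Speed limits (rad/s): [2.39, 2.39, 3.14, 3.14, 3.14, 3.14, 3.14].

### API

Orientations are given as a rotation vector (axis times angle).
In Python, from bench import r gives the robot as it stands. The module is installed in compiled form; this text tells all that it offers.
- The arm moves only by the tool step_arm, never from a script. Its argument "moves" is a list of rows, each an object of numbers: "rx", "ry", "rz": the turn, a rotation vector about the tool's x, y, z in degrees; "dx", "dy", "dz": the shift along the tool's x, y, z in mm; "gripper": the opening, from -1 (shut) to 1 (fully open). In form: [{"rx": .., "ry": .., "rz": .., "dx": .., "dy": .., "dz": .., "gripper": ..}, ...]. A call has 1 to 20 rows; each row shifts and turns the commanded pose from where the row before left it, along the tool's axes as they then stand; what a row does not reach is not made up. A row lasts 1/8 s, in which the tool goes at most 62.5 mm and 10.7 degrees, less where a joint would pass 70% of its speed; a pose out of reach is approached as far as the arm can. A call is refused whole if a number of a shift passes 62.5 or a number of a turn 10.7, either way. A call with a gripper value outside its range is refused whole. The fingers move at their own pace and stop on an object; "grip_force" is the grip in N (left out, the last holds). Time passes only in rows, so rows that do not move let the fingers close. It gives the time, the measured TCP pose, the force, the opening and the grip force at its end, in the units of the state.
- r.get_obs(): the state, without advancing time (a new reading comes with each control period).
- r.grab_frame(name): name is "scene" or "side" or "wrist"; returns the picture (420x560x3 uint8, blue, green, red); there is no depth.
- r.camera_info(name): a dict with "mtx" (3x3 intrinsics, pixels), "D" ([k1, k2, p1, p2, k3] as OpenCV has them; the pictures are not rectified), "rvec" (rotation vector, rad) and "tvec" (3), from world to camera coordinates, as OpenCV has them. Camera axes: x right, y down, z forward; pixel columns grow to the right and rows downward; lengths in m; the calibration is good to about 2 mm. A picture is of the moment at which its call begins: read the wrist's pose just before it. camera_info takes no time and is no camera call; for the wrist camera it gives the pose at the moment of the call.
- r.hand_in(): hands the job in; it is judged then, once.
The state is a dict: "clock": time; "joints": joint angles; "qvel": joint speeds; "tau": joint torques, N m; "tcp_pos": TCP position; "orientation": TCP orientation; "contact_force": force on the tool from outside, world axes, zero at the start; "moment": the same for the moment, N m; "grip_width": finger opening in m; "gripper_force": force on a finger pad.
Only numpy, scipy, OpenCV 4.12 (cv2) and the standard library are available. Lean on these libraries where they do the work, as an engineer would, in place of code of your own. Each camera call takes 0.05 s, during which the arm holds its last target. There are 200 camera calls.

## Working session

There is one attempt and no reset: what is moved stays moved. The work goes in short steps, Python scripts to look and compute and a tool call to move; the robot and the scene stay as the last step left them, time stands still between calls to the robot, and variables do not carry over. Pictures are saved under pics/ and viewed, at most 16 in all, crops included, and the job is handed in when it is done.

Besides the shell and the picture viewer there is one more tool, called as name(argument=value, ...), one argument or row to a line, values as JSON. step_arm: Moves the arm, as the interface text tells. Its arguments: {"type":"object","properties":{"moves":{"type":"array","items":{"type":"object","properties":{"rx":{"type":"number"},"ry":{"type":"number"},"rz":{"type":"number"},"dx":{"type":"number"},"dy":{"type":"number"},"dz":{"type":"number"},"gripper":{"type":"number"}}}},"grip_force":{"type":"number"}},"required":["moves"]}

```bash
mkdir -p pics; cat > h.py <<'E'
import numpy as np, cv2
from scipy.spatial.transform import Rotation as R
from bench import r
def snap(name,fn):
    ci=r.camera_info(name); im=r.grab_frame(name); cv2.imwrite('pics/'+fn+'.png',im); np.savez('pics/'+fn+'.npz',**{k:np.array(ci[k]) for k in('mtx','D','rvec','tvec')}); return im
def load(fn): return cv2.imread('pics/'+fn+'.png'),np.load('pics/'+fn+'.npz')
def ray(ci,uv,z):
    uv=np.array(uv,float).reshape(-1,1,2); n=cv2.undistortPoints(uv,ci['mtx'],ci['D']).reshape(-1,2)
    Rm=cv2.Rodrigues(ci['rvec'])[0]; t=ci['tvec'].reshape(3); c=-Rm.T@t
    d=np.c_[n,np.ones(len(n))]@Rm; return c+d*((z-c[2])/d[:,2])[:,None]
def proj(ci,P): return cv2.projectPoints(np.array(P,float).reshape(-1,3),ci['rvec'],ci['tvec'],ci['mtx'],ci['D'])[0].reshape(-1,2)
def st():
    o=r.get_obs(); M=R.from_rotvec(o['orientation']).as_matrix()
    print('t',round(o['clock'],2),'tcp',np.round(o['tcp_pos'],4),'x',np.round(M[:,0],3),'y',np.round(M[:,1],3),'z',np.round(M[:,2],3),'w',round(o['grip_width'],4),'j',np.round(o['joints'],2),'F',np.round(o['contact_force'],1))
    return o,M
E
python3 - <<'E'
from h import *
st(); print(r.tcp_to_tips)
a=snap('scene','s0');b=snap('side','d0');
for n in('s0','d0'):
    _,c=load(n); print(n,-cv2.Rodrigues(c['rvec'])[0].T@c['tvec'].reshape(3), proj(c,[[.5,0,0],[.6,0,0],[.5,.1,0]]).round())
cv2.imwrite('pics/s0b.png',cv2.resize(a,(800,600)));cv2.imwrite('pics/d0b.png',cv2.resize(b,(800,600)))
E
```

```text
t 0.0 tcp [ 0.1784 -0.6504  0.2523] x [ 0.964  0.265 -0.   ] y [ 0.265 -0.964 -0.002] z [-0.001  0.002 -1.   ] w 0.0856 j [ 1.19  0.48  0.02  1.56 -0.01  1.11 -0.08] F [-0.9  0.4  0.5]
0.022
s0 [-0.21692899  0.90352001  0.68694643] [[301. 231.]
 [275. 219.]
 [278. 245.]]
d0 [-0.08844711 -1.09956292  0.95062804] [[281. 242.]
 [309. 232.]
 [266. 225.]]
```

View pics/s0b.png

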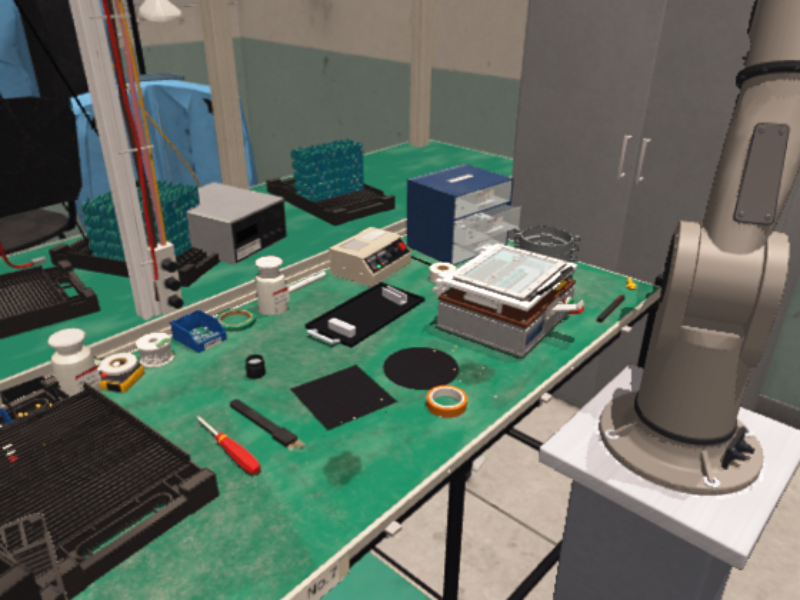

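View pics/d0b.png

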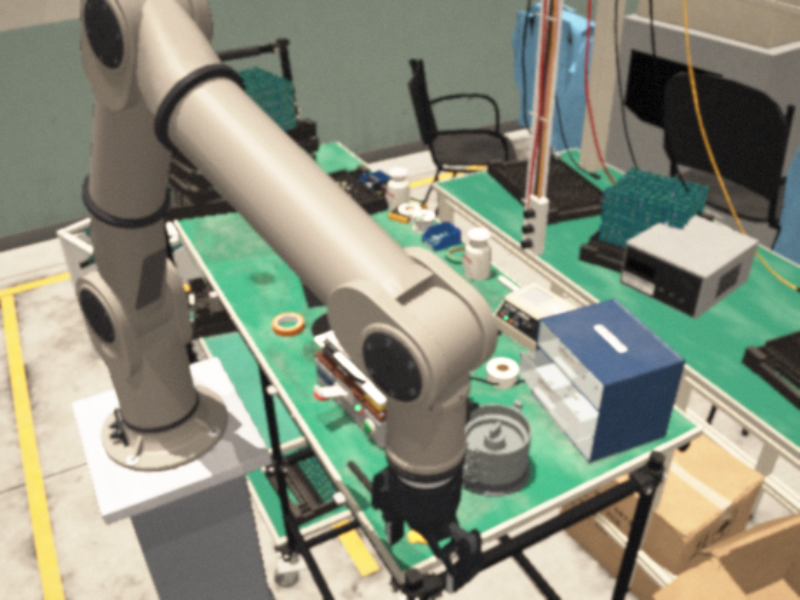

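The scene picture (800×600) shows:
- **Tray:** centre at about (365,313), steel bar at (324,338), white offcuts at (343,328) and (395,295).
- **Mats:** square at (343,396), round at (421,368).
- **Tools:** screwdriver from (200,420) to the handle at (250,465); brush with its handle at (235,403) and bristles at (297,443).
- **Bystanders:** loupe at (255,366), label roll at (440,272).

The side picture shows the stack at about (497,435), with the fin on top.

```bash
python3 - <<'E'
from h import *
_,c=load('s0'); s=.7
def p(n,uv,z): print(n,ray(c,np.array(uv)*s,z)[:,:].round(3).tolist())
p('sq',[[343,366],[396,401],[331,426],[292,385]],.003)
p('rd',[[384,368],[459,368],[421,348],[421,388]],.003)
p('tray',[[379,284],[424,298],[308,332],[347,345]],.011)
p('bar',[[324,338]],.014)
p('off',[[343,325],[395,292]],.024)
p('sd',[[200,420],[255,468]],.008);p('br',[[233,402],[300,444]],.008)
p('loupe',[[255,362]],.03);p('roll',[[440,270]],.03)
p('box',[[513,350],[437,325],[580,300]],.0); p('boxtop',[[440,280],[540,300],[575,265],[490,245]],.14)
p('stack',[[546,238]],.09)
_,d=load('d0');print(ray(d,np.array([[497,432]])*s,.12),ray(d,np.array([[497,415],[467,425],[530,425]])*s,.1))
cw=r.camera_info('wrist');o,M=st();cc=-cv2.Rodrigues(np.array(cw['rvec']))[0].T@np.array(cw['tvec']).reshape(3)
print('wristcam in tool',M.T@(cc-o['tcp_pos']), M.T@cv2.Rodrigues(np.array(cw['rvec']))[0].T, cw['mtx'])
E
```

```text
sq [[0.532, 0.212, 0.003], [0.389, 0.225, 0.003], [0.422, 0.344, 0.003], [0.555, 0.314, 0.003]]
rd [[0.472, 0.166, 0.003], [0.37, 0.073, 0.003], [0.466, 0.068, 0.003], [0.382, 0.168, 0.003]]
tray [[0.702, -0.064, 0.011], [0.584, -0.082, 0.011], [0.661, 0.184, 0.011], [0.569, 0.165, 0.011]]
bar [[0.617, 0.181, 0.014]]
off [[0.613, 0.133, 0.024], [0.632, -0.041, 0.024]]
sd [[0.585, 0.479, 0.008], [0.43, 0.488, 0.008]]
br [[0.585, 0.416, 0.008], [0.421, 0.41, 0.008]]
loupe [[0.627, 0.336, 0.03]]
roll [[0.622, -0.184, 0.03]]
box [[0.334, -0.051, 0.0], [0.501, -0.025, 0.0], [0.339, -0.323, 0.0]]
boxtop [[0.454, 0.032, 0.14], [0.277, -0.026, 0.14], [0.303, -0.197, 0.14], [0.48, -0.166, 0.14]]
stack [[0.472, -0.385, 0.09]]
[[ 0.44930193 -0.41291832  0.12      ]] [[ 0.48542625 -0.36285881  0.1       ]
 [ 0.4287673  -0.35828049  0.1       ]
 [ 0.51880709 -0.40989467  0.1       ]]
t 0.1 tcp [ 0.1785 -0.6505  0.2524] x [ 0.964  0.265 -0.   ] y [ 0.265 -0.964 -0.002] z [-0.001  0.002 -1.   ] w 0.0853 j [ 1.19  0.48  0.02  1.56 -0.01  1.11 -0.08] F [-0.4 -0.1 -0.3]
wristcam in tool [ 0.07721116 -0.00038243 -0.12145419] [[-9.43674240e-04 -9.54666924e-01 -2.97674611e-01]
 [ 9.99999425e-01 -1.05228472e-03  2.04611741e-04]
 [-5.08574506e-04 -2.97674247e-01  9.54667368e-01]] [[331.75565449   0.         277.27268432]
 [  0.         331.75565449 209.55585469]
 [  0.           0.           1.        ]]
```

```bash
cat >> h.py <<'E'
def to(x,y,z,fx=None,pr=True):
    """print tool-frame shift (current axes, mm) and turn (deg) to reach TCP x,y,z with tool y (closing line) along yaw fx deg (mod 180)"""
    o,M=st(); d=M.T@(np.array([x,y,z])-o['tcp_pos'])*1000
    print('shift dx dy dz',d.round(1))
    tilt=M.T@np.array([0,0,-1.]); print('tilt rx ry',np.degrees([-tilt[1],tilt[0]]).round(2))
    if fx is not None:
        cur=np.degrees(np.arctan2(M[1,1],M[0,1])); a=(cur-fx+90)%180-90
        print('cur yaw',cur.round(1),'rz',a.round(1),'or',(a-180*np.sign(a)).round(1),'j7',np.degrees(o['joints'][6]).round(0))
E
python3 - <<'E'
from h import *
to(.45,-.40,.3)
E
```

```text
t 0.1 tcp [ 0.1785 -0.6505  0.2524] x [ 0.964  0.265 -0.   ] y [ 0.265 -0.964 -0.002] z [-0.001  0.002 -1.   ] w 0.0853 j [ 1.19  0.48  0.02  1.56 -0.01  1.11 -0.08] F [-0.4 -0.1 -0.3]
shift dx dy dz [ 328.1 -169.8  -47.3]
tilt rx ry [-0.09  0.01]
```

step_arm(
  moves=[
    {"dx": 41,"dy": -21,"dz": -6},
    {"dx": 41,"dy": -21,"dz": -6},
    {"dx": 41,"dy": -21,"dz": -6},
    {"dx": 41,"dy": -21,"dz": -6},
    {"dx": 41,"dy": -21,"dz": -6},
    {"dx": 41,"dy": -21,"dz": -6},
    {"dx": 41,"dy": -22,"dz": -6},
    {"dx": 41,"dy": -22,"dz": -6},
    {"gripper": 1},
    {"gripper": 1},
  ],
)

```text
invalid input at $.moves[0]: expected keys rx, ry, rz, dx, dy, dz, gripper
```

```bash
python3 - <<'E'
from h import *
st(); a=snap('wrist','w1'); cv2.imwrite('pics/w1b.png',cv2.resize(a,(800,600)))
E
```

```text
t 0.1 tcp [ 0.1785 -0.6505  0.2524] x [ 0.964  0.265 -0.   ] y [ 0.265 -0.964 -0.002] z [-0.001  0.002 -1.   ] w 0.0853 j [ 1.19  0.48  0.02  1.56 -0.01  1.11 -0.08] F [-0.4 -0.1 -0.3]
```

View pics/w1b.png

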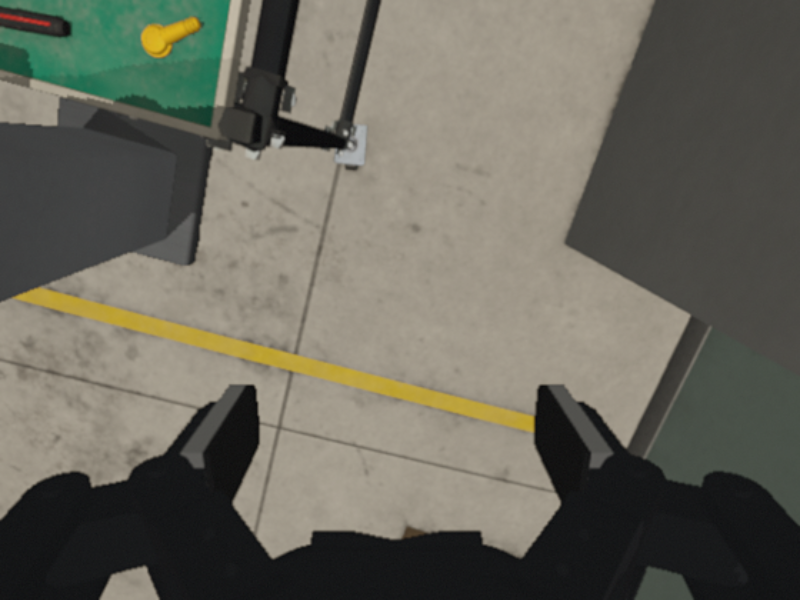

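The move was refused because every row needs all seven keys, so the arm hasn't moved. This picture only shows floor, plus the table corner at top left (0–240, 0–130).

step_arm(
  moves=[
    {"rx": 0,"ry": 0,"rz": 0,"dx": 41,"dy": -21,"dz": -6,"gripper": 1},
    {"rx": 0,"ry": 0,"rz": 0,"dx": 41,"dy": -21,"dz": -6,"gripper": 1},
    {"rx": 0,"ry": 0,"rz": 0,"dx": 41,"dy": -21,"dz": -6,"gripper": 1},
    {"rx": 0,"ry": 0,"rz": 0,"dx": 41,"dy": -21,"dz": -6,"gripper": 1},
    {"rx": 0,"ry": 0,"rz": 0,"dx": 41,"dy": -21,"dz": -6,"gripper": 1},
    {"rx": 0,"ry": 0,"rz": 0,"dx": 41,"dy": -21,"dz": -6,"gripper": 1},
    {"rx": 0,"ry": 0,"rz": 0,"dx": 41,"dy": -22,"dz": -6,"gripper": 1},
    {"rx": 0,"ry": 0,"rz": 0,"dx": 41,"dy": -22,"dz": -6,"gripper": 1},
    {"rx": 0,"ry": 0,"rz": 0,"dx": 0,"dy": 0,"dz": 0,"gripper": 1},
    {"rx": 0,"ry": 0,"rz": 0,"dx": 0,"dy": 0,"dz": 0,"gripper": 1},
  ],
)

```text
clock: 1.4
tcp_pos: [0.4494, -0.4005, 0.301]
orientation: [-3.113, -0.419, 0.001]
contact_force: [-0.3, -0.6, -0.1]
grip_width: 0.0851
gripper_force: 0.0
```

```bash
python3 - <<'E'
from h import *
st(); a=snap('wrist','w2'); cv2.imwrite('pics/w2b.png',cv2.resize(a,(800,600)))
E
```

```text
t 1.4 tcp [ 0.4494 -0.4005  0.301 ] x [ 0.964  0.265 -0.001] y [ 0.265 -0.964 -0.   ] z [-0.001 -0.    -1.   ] w 0.0851 j [ 0.71  0.32 -0.11  1.68  0.04  1.15 -0.71] F [-0.3 -0.6 -0.1]
```

View pics/w2b.png

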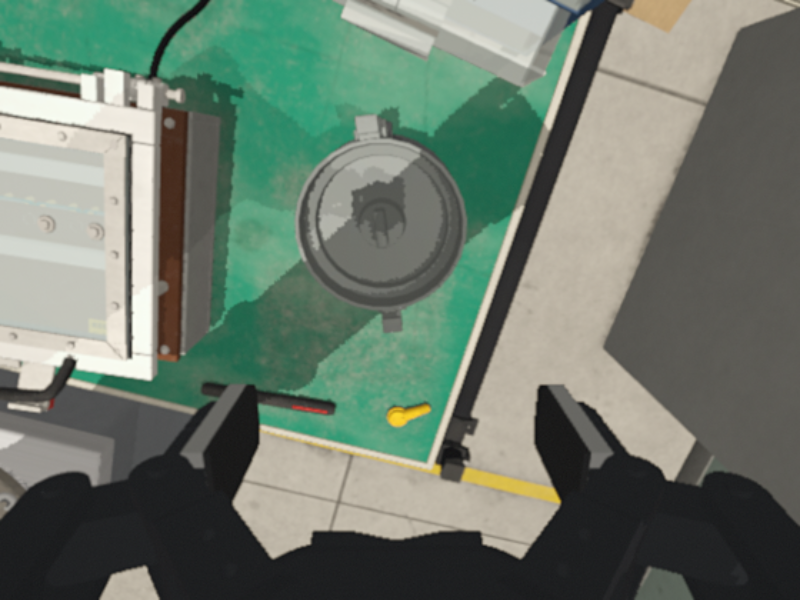

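The wrist picture shows the stack: rim centred near (382,222), clips at (370,127) and (392,322), and a fin running roughly (379,205)–(384,243), parallel to the clip line. I'll zoom in on the fin.

```bash
python3 - <<'E'
from h import *
im,c=load('w2'); s=.7
print(ray(c,np.array([[370,127],[392,322]])*s,.1), ray(c,np.array([[379,207],[384,243]])*s,.1))
P=ray(c,np.array([[297,222],[467,225],[381,139],[383,306]])*s,.096);print(P,P.mean(0))
cv2.imwrite('pics/w2c.png',cv2.resize(im[75:245,180:350],(680,680),interpolation=cv2.INTER_CUBIC)[40:640])
E
```

```text
[[ 0.53401509 -0.35970719  0.1       ]
 [ 0.40933344 -0.40806557  0.1       ]] [[ 0.48639804 -0.37816141  0.1       ]
 [ 0.46363402 -0.38767838  0.1       ]]
[[ 0.46126087 -0.32633142  0.096     ]
 [ 0.49007187 -0.43967963  0.096     ]
 [ 0.52884566 -0.36824326  0.096     ]
 [ 0.41809984 -0.39890444  0.096     ]] [ 0.47456956 -0.38328969  0.096     ]
```

View pics/w2c.png

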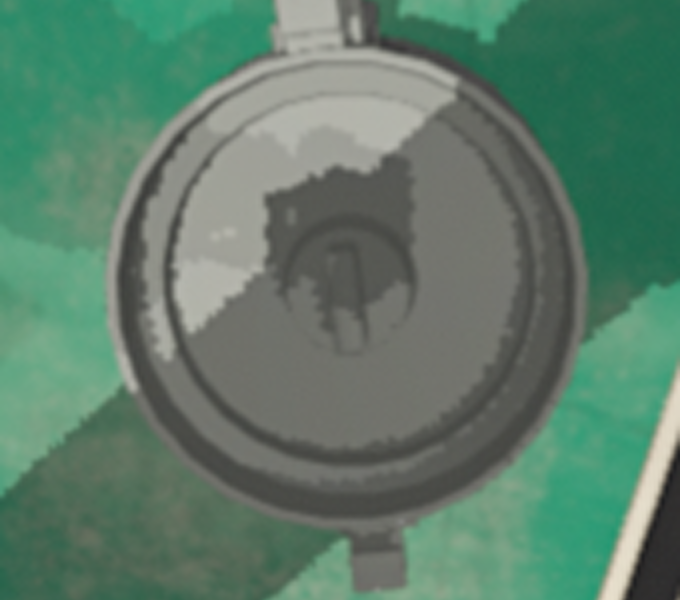

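The crop confirms the fin from (345,245) to (352,350), consistent with the clip line. So the stack centre is (0.474, −0.383) and its yaw is about 21.5°.

```bash
python3 - <<'E'
from h import *
to(.474,-.383,.105,111.5)
E
```

```text
t 1.45 tcp [ 0.4488 -0.4011  0.3009] x [ 0.965  0.263 -0.001] y [ 0.263 -0.965 -0.   ] z [-0.001 -0.    -1.   ] w 0.0855 j [ 0.71  0.32 -0.11  1.68  0.04  1.15 -0.71] F [-1.1 -0.6  0.1]
shift dx dy dz [ 29.3 -10.8 195.9]
tilt rx ry [-0.01  0.06]
cur yaw -74.8 rz -6.3 or 173.7 j7 -41.0
```

step_arm(
  moves=[
    {"rx": 0,"ry": 0,"rz": -6.3,"dx": 0,"dy": 0,"dz": 0,"gripper": -0.2},
    {"rx": 0,"ry": 0,"rz": 0,"dx": 15,"dy": -4,"dz": 50,"gripper": -0.2},
    {"rx": 0,"ry": 0,"rz": 0,"dx": 15.3,"dy": -3.5,"dz": 50,"gripper": -0.2},
    {"rx": 0,"ry": 0,"rz": 0,"dx": 0,"dy": 0,"dz": 40,"gripper": -0.2},
    {"rx": 0,"ry": 0,"rz": 0,"dx": 0,"dy": 0,"dz": 0,"gripper": -0.2},
    {"rx": 0,"ry": 0,"rz": 0,"dx": 0,"dy": 0,"dz": 0,"gripper": -0.2},
  ],
)

```text
clock: 2.2
tcp_pos: [0.4753, -0.3836, 0.1628]
orientation: [3.085, 0.587, 0.002]
contact_force: [0.1, -1.1, 0.1]
grip_width: 0.0343
gripper_force: 0.0
```

```bash
python3 - <<'E'
from h import *
to(.474,-.383,.105,111.5); a=snap('wrist','w3'); cv2.imwrite('pics/w3b.png',cv2.resize(a,(800,600)))
E
```

```text
t 2.2 tcp [ 0.4753 -0.3836  0.1628] x [0.93  0.367 0.001] y [ 0.367 -0.93   0.002] z [ 0.001 -0.001 -1.   ] w 0.0343 j [ 0.68  0.47 -0.13  1.79  0.08  0.88 -0.69] F [ 0.1 -1.1  0.1]
shift dx dy dz [-1.  -1.2 57.8]
tilt rx ry [ 0.11 -0.04]
cur yaw -68.5 rz 0.0 or -180.0 j7 -39.0
```

View pics/w3b.png

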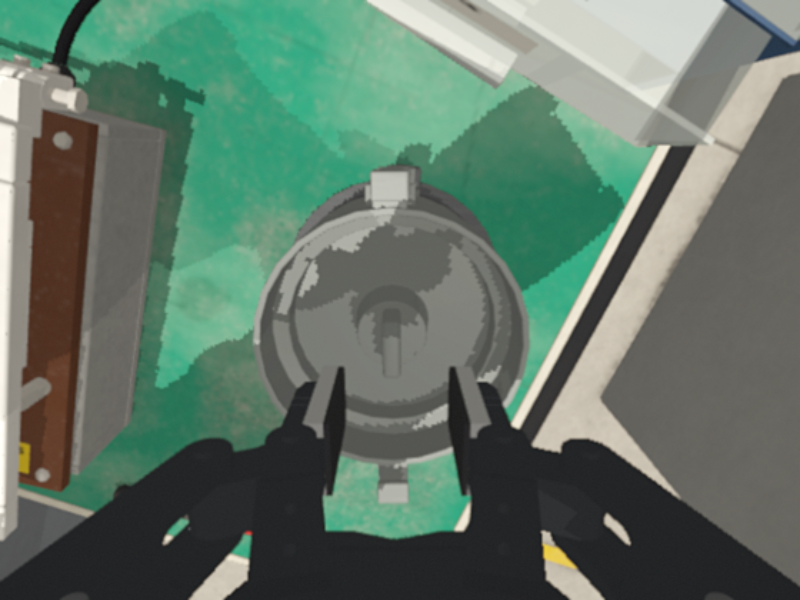

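The view shows the fin at (392,345) lined up between the fingers (inner faces at 343 and 449), and the clips at (393,183) and (393,490), so the yaw is right. I'll go down and grip.

step_arm(
  moves=[
    {"rx": 0,"ry": 0,"rz": 0,"dx": -1,"dy": -1.2,"dz": 30,"gripper": -0.2},
    {"rx": 0,"ry": 0,"rz": 0,"dx": 0,"dy": 0,"dz": 28,"gripper": -0.2},
    {"rx": 0,"ry": 0,"rz": 0,"dx": 0,"dy": 0,"dz": 0,"gripper": -0.2},
    {"rx": 0,"ry": 0,"rz": 0,"dx": 0,"dy": 0,"dz": 0,"gripper": -1},
    {"rx": 0,"ry": 0,"rz": 0,"dx": 0,"dy": 0,"dz": 0,"gripper": -1},
    {"rx": 0,"ry": 0,"rz": 0,"dx": 0,"dy": 0,"dz": 0,"gripper": -1},
  ],
  grip_force=70,
)

```text
clock: 3.0
tcp_pos: [0.4751, -0.3824, 0.1056]
orientation: [3.083, 0.589, 0.004]
contact_force: [-1.5, -0.2, 5.6]
grip_width: 0.0061
gripper_force: 70.1
```

step_arm(
  moves=[
    {"rx": 0,"ry": 0,"rz": 0,"dx": 0,"dy": 0,"dz": -0.5,"gripper": -1},
    {"rx": 0,"ry": 0,"rz": -6,"dx": 0,"dy": 0,"dz": 0,"gripper": -1},
    {"rx": 0,"ry": 0,"rz": -6,"dx": 0,"dy": 0,"dz": 0,"gripper": -1},
    {"rx": 0,"ry": 0,"rz": -6,"dx": 0,"dy": 0,"dz": 0,"gripper": -1},
    {"rx": 0,"ry": 0,"rz": -6,"dx": 0,"dy": 0,"dz": 0,"gripper": -1},
    {"rx": 0,"ry": 0,"rz": -6,"dx": 0,"dy": 0,"dz": 0,"gripper": -1},
    {"rx": 0,"ry": 0,"rz": 0,"dx": 0,"dy": 0,"dz": 0,"gripper": -1},
    {"rx": 0,"ry": 0,"rz": 0,"dx": 0,"dy": 0,"dz": -3,"gripper": -1},
    {"rx": 0,"ry": 0,"rz": 0,"dx": 0,"dy": 0,"dz": -6,"gripper": -1},
    {"rx": 0,"ry": 0,"rz": 0,"dx": 0,"dy": 0,"dz": 0,"gripper": -1},
  ],
)

```text
clock: 4.25
tcp_pos: [0.4741, -0.3814, 0.1133]
orientation: [2.827, 1.368, 0.0]
contact_force: [0.1, -0.6, -0.9]
grip_width: 0.006
gripper_force: 69.1
```

```bash
python3 - <<'E'
from h import *
st(); a=snap('wrist','w4'); cv2.imwrite('pics/w4b.png',a[40:400])
E
```

```text
t 4.25 tcp [ 0.4741 -0.3814  0.1133] x [ 0.621  0.784 -0.   ] y [ 0.784 -0.621  0.001] z [ 0. -0. -1.] w 0.006 j [ 0.77  0.54 -0.26  1.82  0.19  0.8  -0.25] F [ 0.1 -0.6 -0.9]
```

View pics/w4b.png

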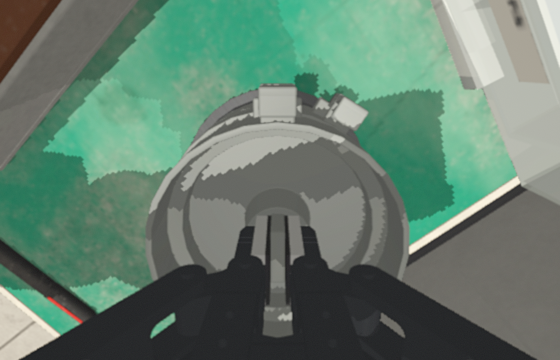

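The lower clip at (278,100) and the turned one at (348,110) show dish3 is about 30° clear and free (wrist load near its own weight). Next I'll segment the mats in the scene picture for better centres.

```bash
python3 - <<'E'
from h import *
im,c=load('s0'); s=.7
hsv=cv2.cvtColor(im,cv2.COLOR_BGR2HSV); m=(hsv[...,2]<70).astype(np.uint8)
for n,p,z in(('sq',(343,400),.003),('rd',(421,368),.003),('tray',(365,315),.004),('br',(262,422),.008)):
    k,l=cv2.connectedComponents(m); q=(int(p[0]*s),int(p[1]*s)); b=(l==l[q[1],q[0]]).astype(np.uint8)
    ct=max(cv2.findContours(b,0,2)[0],key=cv2.contourArea); P=ray(c,ct.reshape(-1,2),z)[:,:2].astype(np.float32)*1000
    print(n,m[q[1],q[0]],cv2.minAreaRect(P), cv2.fitEllipse(P) if n=='rd' else '')
st()
E
```

```text
sq 1 ((469.5172119140625, 274.1481018066406), (133.52134704589844, 134.17137145996094), 76.33451843261719) 
rd 1 ((424.5130615234375, 117.38568878173828), (134.5859375, 135.08447265625), 42.606658935546875) ((425.82440185546875, 118.29692077636719), (130.2921600341797, 136.278564453125), 135.98863220214844)
tray 1 ((642.0811767578125, 36.916603088378906), (131.83021545410156, 255.73745727539062), 4.357976913452148) 
br 1 ((510.95404052734375, 415.6824645996094), (154.29823303222656, 25.81029510498047), 0.27694740891456604) 
t 4.3 tcp [ 0.474  -0.3813  0.113 ] x [ 0.621  0.784 -0.   ] y [ 0.784 -0.621  0.   ] z [ 0. -0. -1.] w 0.0064 j [ 0.77  0.54 -0.26  1.82  0.19  0.8  -0.25] F [-1.  -0.  -1.6]
```

step_arm(
  moves=[
    {"rx": 0,"ry": 0,"rz": 0,"dx": 0,"dy": 0,"dz": -30,"gripper": -1},
    {"rx": 0,"ry": 0,"rz": 0,"dx": 0,"dy": 0,"dz": -50,"gripper": -1},
    {"rx": 0,"ry": 0,"rz": 0,"dx": 0,"dy": 0,"dz": -60,"gripper": -1},
    {"rx": 0,"ry": 0,"rz": 0,"dx": 0,"dy": 0,"dz": -50,"gripper": -1},
    {"rx": 0,"ry": 0,"rz": 0,"dx": 0,"dy": 0,"dz": 0,"gripper": -1},
  ],
)

```text
clock: 4.92
tcp_pos: [0.4759, -0.3824, 0.3075]
orientation: [2.821, 1.365, 0.006]
contact_force: [0.1, -0.0, -2.1]
grip_width: 0.0061
gripper_force: 69.1
```

```bash
python3 - <<'E'
from h import *
to(.4695,.274,.307)
E
```

```text
t 4.92 tcp [ 0.4759 -0.3824  0.3075] x [0.621 0.784 0.   ] y [ 0.784 -0.621  0.009] z [ 0.007 -0.005 -1.   ] w 0.0061 j [ 0.8   0.34 -0.29  1.64  0.11  1.17 -0.19] F [ 0.1 -0.  -2.1]
shift dx dy dz [ 510.7 -412.4   -2.8]
tilt rx ry [ 0.49 -0.02]
```

step_arm(
  moves=[
    {"rx": 0,"ry": 0,"rz": 0,"dx": 20.7,"dy": -17.4,"dz": 0,"gripper": -1},
    {"rx": 0,"ry": 0,"rz": 0,"dx": 35,"dy": -28,"dz": 0,"gripper": -1},
    {"rx": 0,"ry": 0,"rz": 0,"dx": 35,"dy": -28,"dz": 0,"gripper": -1},
    {"rx": 0,"ry": 0,"rz": 0,"dx": 35,"dy": -28,"dz": 0,"gripper": -1},
    {"rx": 0,"ry": 0,"rz": 0,"dx": 35,"dy": -28,"dz": 0,"gripper": -1},
    {"rx": 0,"ry": 0,"rz": 0,"dx": 35,"dy": -28,"dz": 0,"gripper": -1},
    {"rx": 0,"ry": 0,"rz": 0,"dx": 35,"dy": -28,"dz": 0,"gripper": -1},
    {"rx": 0,"ry": 0,"rz": 0,"dx": 35,"dy": -28,"dz": 0,"gripper": -1},
    {"rx": 0,"ry": 0,"rz": 0,"dx": 35,"dy": -28,"dz": 0,"gripper": -1},
    {"rx": 0,"ry": 0,"rz": 0,"dx": 35,"dy": -28,"dz": 0,"gripper": -1},
    {"rx": 0,"ry": 0,"rz": 0,"dx": 35,"dy": -28,"dz": 0,"gripper": -1},
    {"rx": 0,"ry": 0,"rz": 0,"dx": 35,"dy": -28,"dz": 0,"gripper": -1},
    {"rx": 0,"ry": 0,"rz": 0,"dx": 35,"dy": -28,"dz": 0,"gripper": -1},
    {"rx": 0,"ry": 0,"rz": 0,"dx": 35,"dy": -28,"dz": 0,"gripper": -1},
    {"rx": 0,"ry": 0,"rz": 0,"dx": 35,"dy": -31,"dz": 0,"gripper": -1},
    {"rx": 0,"ry": 0,"rz": 0,"dx": 0,"dy": 0,"dz": 0,"gripper": -1},
    {"rx": 0,"ry": 0,"rz": 0,"dx": 0,"dy": 0,"dz": 0,"gripper": -1},
  ],
)

```text
clock: 7.05
tcp_pos: [0.4671, 0.2741, 0.3014]
orientation: [2.827, 1.368, -0.004]
contact_force: [0.2, -0.6, -1.4]
grip_width: 0.006
gripper_force: 69.1
```

```bash
python3 - <<'E'
from h import *
to(.4695,.274,.055); snap('wrist','w5'); im=snap('scene','s1')
c0,c1=load('w5')[0],im
cv2.imwrite('pics/w5b.png',np.vstack([c0[:300],im[180:400,100:][:, :460].copy() if 0 else cv2.copyMakeBorder(im[160:380,100:500],0,0,0,160,0)]))
E
```

```text
t 7.05 tcp [0.4671 0.2741 0.3014] x [ 0.62   0.784 -0.003] y [ 0.784 -0.62  -0.001] z [-0.002 -0.002 -1.   ] w 0.006 j [-0.05  0.29 -0.72  1.78  0.21  1.15 -1.5 ] F [ 0.2 -0.6 -1.4]
shift dx dy dz [  2.1   2.1 246.3]
tilt rx ry [-0.03  0.15]
```

View pics/w5b.png

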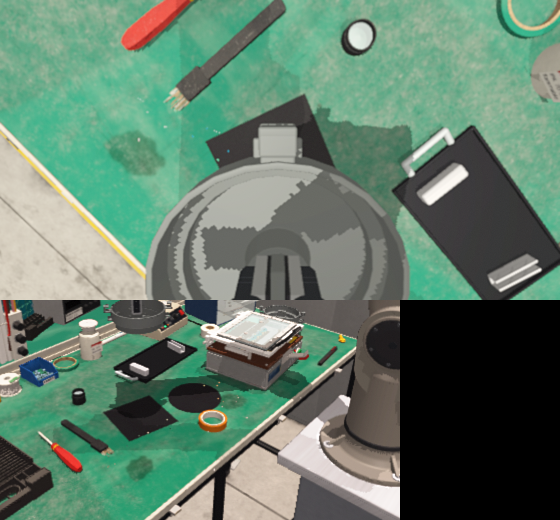

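The wrist view shows mat corners at (206,142) and (305,95), and the tray with a solid bar at (443,184) and a channel (grooved) at (515,272), so there are two offcuts. It also shows the tray handle bar at (428,150), loupe at (359,37), brush from (283,5) to (180,100), and the screwdriver handle at (150,25). I'll measure from this view.

```bash
python3 - <<'E'
from h import *
im,c=load('w5')
def p(n,uv,z): print(n,(ray(c,uv,z)[:,:2]*1000).round(1).tolist())
p('sq corners',[[305,96],[206,142]],.003)
a=np.radians(-13.7);u=np.array([np.cos(a),np.sin(a)])
p('tray corners',[[472,126],[393,189]],.011)
p('barends',[[403,172],[450,133]],.014)
p('bar top corners',[[418,192],[462,163],[424,206],[468,177]],.024)
p('chan',[[489,276],[538,255],[495,293],[542,272]],.024)
p('brush',[[283,3],[185,85],[210,68]],.008);p('sd',[[130,42],[178,5]],.006)
p('loupe',[[359,35]],.034)
cv2.imwrite('pics/w5c.png',cv2.resize(im[90:310,380:560],None,fx=2.7,fy=2.7,interpolation=cv2.INTER_CUBIC))
E
```

```text
sq corners [[548.2, 322.3], [418.6, 355.6]]
tray corners [[686.5, 169.4], [568.1, 162.6]]
barends [[589.4, 174.6], [660.0, 179.9]]
bar top corners [[588.9, 145.4], [650.2, 143.3], [585.4, 124.9], [647.6, 123.3]]
chan [[604.2, -16.7], [670.9, -30.1], [598.5, -45.9], [664.4, -57.3]]
brush [[587.7, 415.5], [444.8, 420.1], [480.2, 415.6]]
sd [[426.8, 494.2], [495.6, 487.1]]
loupe [[627.9, 336.9]]
```

View pics/w5c.png

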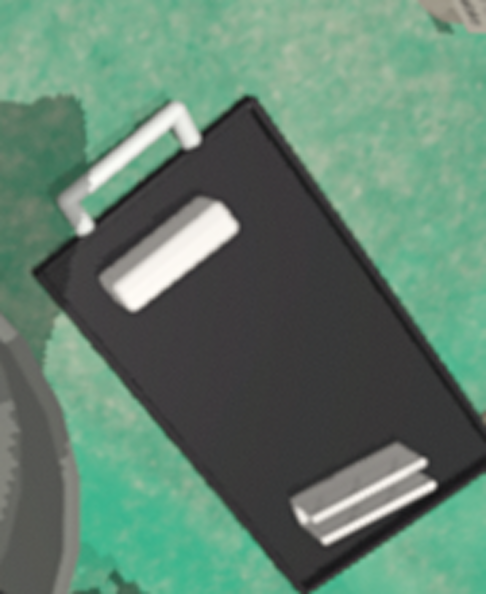

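The crop shows only the solid bar (near the steel bar end) and the grooved channel (far end) in the tray. Now I'll lower the dish onto the square mat.

step_arm(
  moves=[
    {"rx": 0,"ry": 0,"rz": 0,"dx": 0.5,"dy": 1,"dz": 50,"gripper": -1},
    {"rx": 0,"ry": 0,"rz": 0,"dx": 0,"dy": 0,"dz": 55,"gripper": -1},
    {"rx": 0,"ry": 0,"rz": 0,"dx": 0,"dy": 0,"dz": 55,"gripper": -1},
    {"rx": 0,"ry": 0,"rz": 0,"dx": 0,"dy": 0,"dz": 50,"gripper": -1},
    {"rx": 0,"ry": 0,"rz": 0,"dx": 0,"dy": 0,"dz": 20,"gripper": -1},
    {"rx": 0,"ry": 0,"rz": 0,"dx": 0,"dy": 0,"dz": 10,"gripper": -1},
    {"rx": 0,"ry": 0,"rz": 0,"dx": 0,"dy": 0,"dz": 0,"gripper": -1},
    {"rx": 0,"ry": 0,"rz": 0,"dx": 0,"dy": 0,"dz": 0,"gripper": -1},
  ],
)

```text
clock: 8.15
tcp_pos: [0.4697, 0.2755, 0.0644]
orientation: [-2.828, -1.368, -0.005]
contact_force: [-0.4, 0.3, -2.4]
grip_width: 0.006
gripper_force: 69.0
```

step_arm(
  moves=[
    {"rx": 0,"ry": 0,"rz": 0,"dx": -2.6,"dy": 0,"dz": 6,"gripper": -1},
    {"rx": 0,"ry": 0,"rz": 0,"dx": 0,"dy": 0,"dz": 3,"gripper": -1},
    {"rx": 0,"ry": 0,"rz": 0,"dx": 0,"dy": 0,"dz": 2.5,"gripper": -1},
    {"rx": 0,"ry": 0,"rz": 0,"dx": 0,"dy": 0,"dz": 0,"gripper": -1},
    {"rx": 0,"ry": 0,"rz": 0,"dx": 0,"dy": 0,"dz": 0,"gripper": -1},
  ],
)

```text
clock: 8.78
tcp_pos: [0.4669, 0.2726, 0.0526]
orientation: [2.827, 1.368, -0.0]
contact_force: [-5.2, -5.1, 15.8]
grip_width: 0.0064
gripper_force: 71.5
```

step_arm(
  moves=[
    {"rx": 0,"ry": 0,"rz": 0,"dx": 0,"dy": 0,"dz": -0.5,"gripper": -1},
    {"rx": 0,"ry": 0,"rz": 0,"dx": 0,"dy": 0,"dz": 0,"gripper": -0.3},
    {"rx": 0,"ry": 0,"rz": 0,"dx": 0,"dy": 0,"dz": 0,"gripper": -0.3},
    {"rx": 0,"ry": 0,"rz": 0,"dx": 0,"dy": 0,"dz": 0,"gripper": -0.3},
    {"rx": 0,"ry": 0,"rz": 0,"dx": 0,"dy": 0,"dz": -25,"gripper": -0.3},
    {"rx": 0,"ry": 0,"rz": 0,"dx": 0,"dy": 0,"dz": -55,"gripper": -0.3},
    {"rx": 0,"ry": 0,"rz": 0,"dx": 0,"dy": 0,"dz": -60,"gripper": -0.3},
    {"rx": 0,"ry": 0,"rz": 0,"dx": 0,"dy": 0,"dz": -60,"gripper": -0.3},
    {"rx": 0,"ry": 0,"rz": 0,"dx": 0,"dy": 0,"dz": -50,"gripper": -0.3},
    {"rx": 0,"ry": 0,"rz": 0,"dx": 0,"dy": 0,"dz": 0,"gripper": -0.3},
  ],
)

```text
clock: 10.02
tcp_pos: [0.4686, 0.2744, 0.3061]
orientation: [-2.828, -1.368, -0.013]
contact_force: [-0.5, 0.2, 0.0]
grip_width: 0.0297
gripper_force: 0.0
```

```bash
python3 - <<'E'
from h import *
to(.4735,-.382,.295,111.5); snap('wrist','w6')
E
```

```text
t 10.03 tcp [0.4686 0.2744 0.3061] x [0.621 0.784 0.007] y [ 0.784 -0.621  0.003] z [ 0.007  0.004 -1.   ] w 0.0297 j [-0.04  0.29 -0.73  1.78  0.21  1.15 -1.51] F [-0.5  0.2  0. ]
shift dx dy dz [-511.7  411.3    8.6]
tilt rx ry [ 0.19 -0.42]
cur yaw -38.4 rz 30.1 or -149.9 j7 -86.0
```

step_arm(
  moves=[
    {"rx": 0,"ry": 0,"rz": 0,"dx": -21.7,"dy": 17.3,"dz": 0,"gripper": -0.3},
    {"rx": 0,"ry": 0,"rz": 0,"dx": -35,"dy": 28,"dz": 0,"gripper": -0.3},
    {"rx": 0,"ry": 0,"rz": 0,"dx": -35,"dy": 28,"dz": 0,"gripper": -0.3},
    {"rx": 0,"ry": 0,"rz": 0,"dx": -35,"dy": 28,"dz": 0,"gripper": -0.3},
    {"rx": 0,"ry": 0,"rz": 0,"dx": -35,"dy": 28,"dz": 0,"gripper": -0.3},
    {"rx": 0,"ry": 0,"rz": 0,"dx": -35,"dy": 28,"dz": 0,"gripper": -0.3},
    {"rx": 0,"ry": 0,"rz": 0,"dx": -35,"dy": 28,"dz": 0,"gripper": -0.3},
    {"rx": 0,"ry": 0,"rz": 0,"dx": -35,"dy": 28,"dz": 0,"gripper": -0.3},
    {"rx": 0,"ry": 0,"rz": 0,"dx": -35,"dy": 28,"dz": 0,"gripper": -0.3},
    {"rx": 0,"ry": 0,"rz": 0,"dx": -35,"dy": 28,"dz": 0,"gripper": -0.3},
    {"rx": 0,"ry": 0,"rz": 0,"dx": -35,"dy": 28,"dz": 0,"gripper": -0.3},
    {"rx": 0,"ry": 0,"rz": 0,"dx": -35,"dy": 28,"dz": 0,"gripper": -0.3},
    {"rx": 0,"ry": 0,"rz": 0,"dx": -35,"dy": 28,"dz": 0,"gripper": -0.3},
    {"rx": 0,"ry": 0,"rz": 0,"dx": -35,"dy": 28,"dz": 0,"gripper": -0.3},
    {"rx": 0,"ry": 0,"rz": 0,"dx": -35,"dy": 30,"dz": 0,"gripper": -0.3},
    {"rx": 0,"ry": 0,"rz": 10,"dx": 0,"dy": 0,"dz": 40,"gripper": -0.3},
    {"rx": 0,"ry": 0,"rz": 10,"dx": 0,"dy": 0,"dz": 50,"gripper": -0.3},
    {"rx": 0,"ry": 0,"rz": 10,"dx": 0,"dy": 0,"dz": 50,"gripper": -0.3},
    {"rx": 0,"ry": 0,"rz": 0,"dx": 0,"dy": 0,"dz": 0,"gripper": -0.3},
    {"rx": 0,"ry": 0,"rz": 0,"dx": 0,"dy": 0,"dz": 0,"gripper": -0.3},
  ],
)

```text
clock: 12.58
tcp_pos: [0.4725, -0.3839, 0.1626]
orientation: [3.084, 0.595, 0.001]
contact_force: [0.4, -0.2, 0.3]
grip_width: 0.0301
gripper_force: 0.0
```

```bash
python3 - <<'E'
from h import *
to(.474,-.382,.081,111.5); a=snap('wrist','w7'); b=load('w6')[0]
cv2.imwrite('pics/w7b.png',np.hstack([a[:,100:460],b[:,60:]]))
E
```

```text
t 12.57 tcp [ 0.4725 -0.3839  0.1626] x [0.928 0.372 0.   ] y [ 0.372 -0.928  0.   ] z [ 0. -0. -1.] w 0.0301 j [ 0.74  0.48 -0.21  1.79  0.12  0.89 -0.71] F [ 0.4 -0.2  0.3]
shift dx dy dz [ 2.1 -1.2 81.6]
tilt rx ry [ 0.03 -0.02]
cur yaw -68.2 rz 0.3 or -179.7 j7 -41.0
```

View pics/w7b.png

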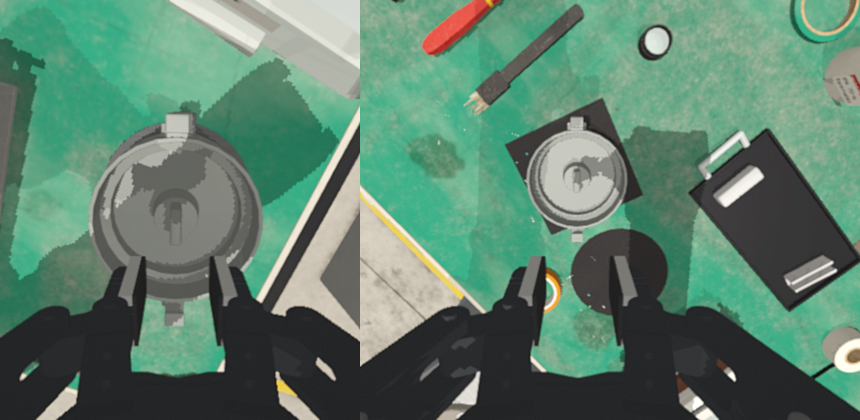

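Left: dish2's fin at (176,222) sits between the fingers, its clips at (179,125) and (174,315). Right: the first dish stands centred on the square mat, with the round mat at (620,271). The tools, loupe and offcuts haven't moved.

step_arm(
  moves=[
    {"rx": 0,"ry": 0,"rz": 1,"dx": 2,"dy": -0.8,"dz": 40,"gripper": -0.3},
    {"rx": 0,"ry": 0,"rz": 0,"dx": 0,"dy": 0,"dz": 25,"gripper": -0.3},
    {"rx": 0,"ry": 0,"rz": 0,"dx": 0,"dy": 0,"dz": 15.5,"gripper": -0.3},
    {"rx": 0,"ry": 0,"rz": 0,"dx": 0,"dy": 0,"dz": 0,"gripper": -0.3},
    {"rx": 0,"ry": 0,"rz": 0,"dx": 0,"dy": 0,"dz": 0,"gripper": -1},
    {"rx": 0,"ry": 0,"rz": 0,"dx": 0,"dy": 0,"dz": 0,"gripper": -1},
    {"rx": 0,"ry": 0,"rz": 0,"dx": 0,"dy": 0,"dz": 0,"gripper": -1},
  ],
)

```text
clock: 13.5
tcp_pos: [0.4745, -0.3829, 0.083]
orientation: [3.089, 0.563, 0.003]
contact_force: [-1.7, 0.5, 6.0]
grip_width: 0.006
gripper_force: 69.4
```

```bash
python3 - <<'E'
from h import *
st()
im,c=load('w6')
hsv=cv2.cvtColor(im,cv2.COLOR_BGR2HSV)
# visible round mat pixels -> world, circle fit by hull min enclosing circle
g=((hsv[...,1]<70)&(hsv[...,2]<90)).astype(np.uint8); k,l=cv2.connectedComponents(g); b=(l==l[262,300]).astype(np.uint8); print(b.sum(), cv2.boundingRect(b))
v=np.argwhere(b)[:,::-1]; P=ray(c,v,.003)[:,:2]; print((P.min(0)+P.max(0))/2,P.max(0)-P.min(0))
p=ray(c,[[211,271],[308,271],[258,229],[230,240],[292,240]],.003)
A=np.c_[2*p[:,:2],np.ones(5)];s=np.linalg.lstsq(A,(p[:,:2]**2).sum(1),rcond=None)[0];print('circle from edge pts',s[:2],np.sqrt(s[2]+s[0]**2+s[1]**2))
E
```

```text
t 13.5 tcp [ 0.4745 -0.3829  0.083 ] x [0.936 0.353 0.001] y [ 0.353 -0.936  0.002] z [ 0.002 -0.002 -1.   ] w 0.006 j [ 0.72  0.58 -0.19  1.84  0.15  0.74 -0.76] F [-1.7  0.5  6. ]
47051 (0, 229, 560, 191)
[ 0.21256136 -0.05595189] [0.75157976 0.61503987]
circle from edge pts [0.35715393 0.17088877] 0.06905931671918968
```

step_arm(
  moves=[
    {"rx": 0,"ry": 0,"rz": 0,"dx": 0,"dy": 0,"dz": -0.5,"gripper": -1},
    {"rx": 0,"ry": 0,"rz": -6,"dx": 0,"dy": 0,"dz": 0,"gripper": -1},
    {"rx": 0,"ry": 0,"rz": -6,"dx": 0,"dy": 0,"dz": 0,"gripper": -1},
    {"rx": 0,"ry": 0,"rz": -6,"dx": 0,"dy": 0,"dz": 0,"gripper": -1},
    {"rx": 0,"ry": 0,"rz": -6,"dx": 0,"dy": 0,"dz": 0,"gripper": -1},
    {"rx": 0,"ry": 0,"rz": -6,"dx": 0,"dy": 0,"dz": 0,"gripper": -1},
    {"rx": 0,"ry": 0,"rz": 0,"dx": 0,"dy": 0,"dz": 0,"gripper": -1},
    {"rx": 0,"ry": 0,"rz": 0,"dx": 0,"dy": 0,"dz": -3,"gripper": -1},
    {"rx": 0,"ry": 0,"rz": 0,"dx": 0,"dy": 0,"dz": -6,"gripper": -1},
    {"rx": 0,"ry": 0,"rz": 0,"dx": 0,"dy": 0,"dz": 0,"gripper": -1},
  ],
)

```text
clock: 14.75
tcp_pos: [0.4737, -0.3823, 0.0913]
orientation: [2.839, 1.343, 0.0]
contact_force: [0.2, 0.3, -2.5]
grip_width: 0.006
gripper_force: 68.4
```

```bash
python3 - <<'E'
from h import *
im,c=load('w6')
p=ray(c,[[271,271],[368,271],[320,229],[290,238],[352,238]],.003)
A=np.c_[2*p[:,:2],np.ones(5)];s=np.linalg.lstsq(A,(p[:,:2]**2).sum(1),rcond=None)[0];print('circle from edge pts',s[:2],np.sqrt(s[2]+s[0]**2+s[1]**2))
f=ray(c,[[276,124],[277,237]],.05)[:,:2];print('sq dish clips',f,f.mean(0),np.degrees(np.arctan2(*(f[0]-f[1])[::-1])))
st()
E
```

```text
circle from edge pts [0.42417558 0.11917227] 0.06935544034156917
sq dish clips [[0.50597804 0.32168897]
 [0.42357407 0.21606334]] [0.46477606 0.26887615] 52.040381260579935
t 14.75 tcp [ 0.4737 -0.3823  0.0913] x [ 0.634  0.773 -0.   ] y [ 0.773 -0.634  0.001] z [ 0. -0. -1.] w 0.006 j [ 0.82  0.58 -0.32  1.83  0.25  0.77 -0.32] F [ 0.2  0.3 -2.5]
```

step_arm(
  moves=[
    {"rx": 0,"ry": 0,"rz": 0,"dx": 0,"dy": 0,"dz": -30,"gripper": -1},
    {"rx": 0,"ry": 0,"rz": 0,"dx": 0,"dy": 0,"dz": -50,"gripper": -1},
    {"rx": 0,"ry": 0,"rz": 0,"dx": 0,"dy": 0,"dz": -60,"gripper": -1},
    {"rx": 0,"ry": 0,"rz": 0,"dx": 0,"dy": 0,"dz": -55,"gripper": -1},
    {"rx": 0,"ry": 0,"rz": 0,"dx": 0,"dy": 0,"dz": 0,"gripper": -1},
    {"rx": 0,"ry": 0,"rz": 0,"dx": 32,"dy": -26,"dz": 0,"gripper": -1},
    {"rx": 0,"ry": 0,"rz": 0,"dx": 32,"dy": -26,"dz": 0,"gripper": -1},
    {"rx": 0,"ry": 0,"rz": 0,"dx": 32,"dy": -26,"dz": 0,"gripper": -1},
    {"rx": 0,"ry": 0,"rz": 0,"dx": 32,"dy": -26,"dz": 0,"gripper": -1},
    {"rx": 0,"ry": 0,"rz": 0,"dx": 32,"dy": -26,"dz": 0,"gripper": -1},
    {"rx": 0,"ry": 0,"rz": 0,"dx": 32,"dy": -26,"dz": 0,"gripper": -1},
    {"rx": 0,"ry": 0,"rz": 0,"dx": 32,"dy": -26,"dz": 0,"gripper": -1},
    {"rx": 0,"ry": 0,"rz": 0,"dx": 32,"dy": -26,"dz": 0,"gripper": -1},
    {"rx": 0,"ry": 0,"rz": 0,"dx": 32,"dy": -26,"dz": 0,"gripper": -1},
    {"rx": 0,"ry": 0,"rz": 0,"dx": 32,"dy": -26,"dz": 0,"gripper": -1},
    {"rx": 0,"ry": 0,"rz": 0,"dx": 32,"dy": -26,"dz": 0,"gripper": -1},
    {"rx": 0,"ry": 0,"rz": 0,"dx": 35,"dy": -31,"dz": 0,"gripper": -1},
    {"rx": 0,"ry": 0,"rz": 0,"dx": -31,"dy": -38,"dz": 0,"gripper": -1},
    {"rx": 0,"ry": 0,"rz": 0,"dx": 0,"dy": 0,"dz": 0,"gripper": -1},
    {"rx": 0,"ry": 0,"rz": 0,"dx": 0,"dy": 0,"dz": 0,"gripper": -1},
  ],
)

```text
clock: 17.25
tcp_pos: [0.4248, 0.1176, 0.2853]
orientation: [2.84, 1.343, -0.001]
contact_force: [0.4, -0.7, -1.5]
grip_width: 0.0059
gripper_force: 68.8
```

```bash
python3 - <<'E'
from h import *
to(.4245,.1185,.065,-38.7)
E
```

```text
t 17.25 tcp [0.4248 0.1176 0.2853] x [ 0.635  0.773 -0.001] y [ 0.773 -0.635  0.   ] z [-0.    -0.001 -1.   ] w 0.0059 j [ 0.27  0.11 -0.72  2.01  0.08  1.06 -1.17] F [ 0.4 -0.7 -1.5]
shift dx dy dz [  0.6  -0.8 220.3]
tilt rx ry [0.01 0.03]
cur yaw -39.4 rz -0.7 or 179.3 j7 -67.0
```

step_arm(
  moves=[
    {"rx": 0,"ry": 0,"rz": 0,"dx": 0.6,"dy": -0.8,"dz": 40,"gripper": -1},
    {"rx": 0,"ry": 0,"rz": 0,"dx": 0,"dy": 0,"dz": 50,"gripper": -1},
    {"rx": 0,"ry": 0,"rz": 0,"dx": 0,"dy": 0,"dz": 50,"gripper": -1},
    {"rx": 0,"ry": 0,"rz": 0,"dx": 0,"dy": 0,"dz": 50,"gripper": -1},
    {"rx": 0,"ry": 0,"rz": 0,"dx": 0,"dy": 0,"dz": 20,"gripper": -1},
    {"rx": 0,"ry": 0,"rz": 0,"dx": 0,"dy": 0,"dz": 10,"gripper": -1},
    {"rx": 0,"ry": 0,"rz": 0,"dx": 0,"dy": 0,"dz": 0,"gripper": -1},
    {"rx": 0,"ry": 0,"rz": 0,"dx": 0,"dy": 0,"dz": 0,"gripper": -1},
  ],
)

```text
clock: 18.25
tcp_pos: [0.4256, 0.1194, 0.0666]
orientation: [2.84, 1.343, 0.003]
contact_force: [-0.0, 0.8, -1.6]
grip_width: 0.006
gripper_force: 68.8
```

step_arm(
  moves=[
    {"rx": 0,"ry": 0,"rz": 0,"dx": -1.4,"dy": -0.3,"dz": 6,"gripper": -1},
    {"rx": 0,"ry": 0,"rz": 0,"dx": 0,"dy": 0,"dz": 4,"gripper": -1},
    {"rx": 0,"ry": 0,"rz": 0,"dx": 0,"dy": 0,"dz": 2,"gripper": -1},
    {"rx": 0,"ry": 0,"rz": 0,"dx": 0,"dy": 0,"dz": 0,"gripper": -1},
    {"rx": 0,"ry": 0,"rz": 0,"dx": 0,"dy": 0,"dz": 0,"gripper": -1},
  ],
)

```text
clock: 18.88
tcp_pos: [0.4234, 0.1181, 0.054]
orientation: [2.839, 1.343, -0.0]
contact_force: [-2.1, -1.4, 3.8]
grip_width: 0.0058
gripper_force: 69.8
```

step_arm(
  moves=[
    {"rx": 0,"ry": 0,"rz": 0,"dx": 0,"dy": 0,"dz": 0,"gripper": -0.3},
    {"rx": 0,"ry": 0,"rz": 0,"dx": 0,"dy": 0,"dz": 0,"gripper": -0.3},
    {"rx": 0,"ry": 0,"rz": 0,"dx": 0,"dy": 0,"dz": 0,"gripper": -0.3},
    {"rx": 0,"ry": 0,"rz": 0,"dx": 0,"dy": 0,"dz": -25,"gripper": -0.3},
    {"rx": 0,"ry": 0,"rz": 0,"dx": 0,"dy": 0,"dz": -55,"gripper": -0.3},
    {"rx": 0,"ry": 0,"rz": 0,"dx": 0,"dy": 0,"dz": -60,"gripper": -0.3},
    {"rx": 0,"ry": 0,"rz": 0,"dx": 0,"dy": 0,"dz": -60,"gripper": -0.3},
    {"rx": 0,"ry": 0,"rz": 0,"dx": 0,"dy": 0,"dz": -50,"gripper": -0.3},
    {"rx": 0,"ry": 0,"rz": 0,"dx": 0,"dy": 0,"dz": 0,"gripper": -0.3},
  ],
)

```text
clock: 20.0
tcp_pos: [0.4255, 0.1192, 0.3076]
orientation: [2.838, 1.342, 0.012]
contact_force: [-0.9, 0.7, -0.4]
grip_width: 0.03
gripper_force: 0.0
```

```bash
python3 - <<'E'
from h import *
to(.53,.06,.33,92)
E
```

```text
t 20.0 tcp [0.4255 0.1192 0.3076] x [0.635 0.773 0.006] y [ 0.773 -0.635  0.006] z [ 0.008  0.001 -1.   ] w 0.03 j [ 0.33  0.08 -0.77  1.98  0.07  1.1  -1.16] F [-0.9  0.7 -0.4]
shift dx dy dz [ 20.7 118.5 -21.6]
tilt rx ry [ 0.33 -0.33]
cur yaw -39.4 rz 48.6 or -131.4 j7 -66.0
```

step_arm(
  moves=[
    {"rx": 0,"ry": 0,"rz": 0,"dx": 32,"dy": 40,"dz": -17,"gripper": 0},
    {"rx": 0,"ry": 0,"rz": 0,"dx": 33,"dy": 40,"dz": -18,"gripper": 0},
    {"rx": 0,"ry": 0,"rz": 0,"dx": 33,"dy": 40,"dz": -18,"gripper": 0},
    {"rx": 0,"ry": 0,"rz": 10,"dx": 0,"dy": 0,"dz": 0,"gripper": 0},
    {"rx": 0,"ry": 0,"rz": 10,"dx": 0,"dy": 0,"dz": 0,"gripper": 0},
    {"rx": 0,"ry": 0,"rz": 10,"dx": 0,"dy": 0,"dz": 0,"gripper": 0},
    {"rx": 0,"ry": 0,"rz": 10,"dx": 0,"dy": 0,"dz": 0,"gripper": 0},
    {"rx": 0,"ry": 0,"rz": 10,"dx": 0,"dy": 0,"dz": 0,"gripper": 0},
    {"rx": 0,"ry": 0,"rz": 0,"dx": 0,"dy": 0,"dz": 0,"gripper": 0},
    {"rx": 0,"ry": 0,"rz": 0,"dx": 0,"dy": 0,"dz": 0,"gripper": 0},
  ],
)

```text
clock: 21.25
tcp_pos: [0.5782, 0.1179, 0.356]
orientation: [3.141, 0.023, -0.002]
contact_force: [-0.2, 0.4, 0.9]
grip_width: 0.0428
gripper_force: 0.0
```

```bash
python3 - <<'E'
from h import *
st(); a=snap('wrist','w8'); cv2.imwrite('pics/w8b.png',cv2.resize(a,(800,600),interpolation=cv2.INTER_CUBIC))
E
```

```text
t 21.25 tcp [0.5782 0.1179 0.356 ] x [ 1.     0.015 -0.001] y [ 0.015 -1.     0.   ] z [-0.001 -0.    -1.   ] w 0.0428 j [ 0.14  0.31 -0.57  1.6   0.17  1.28 -2.01] F [-0.2  0.4  0.9]
```

View pics/w8b.png

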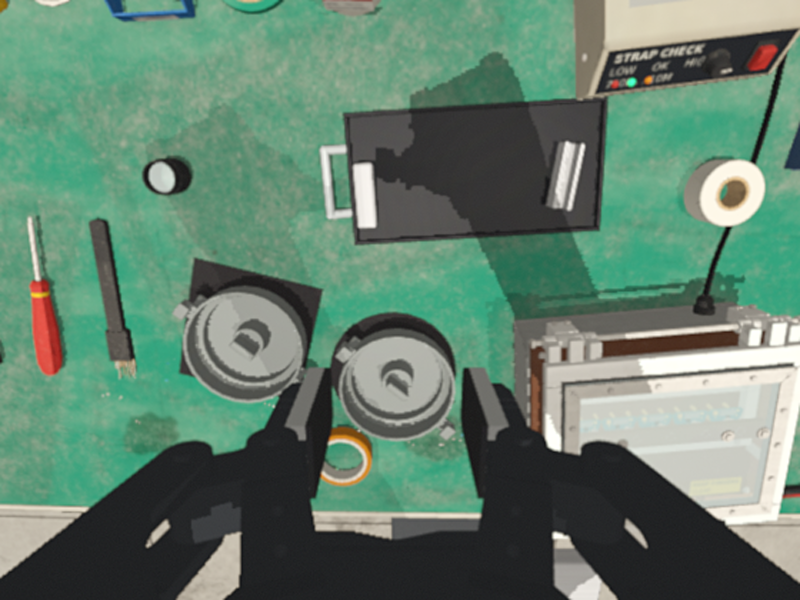

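The view shows the following:
- **Dishes:** both on their mats, at (246,345) and (395,378).
- **Offcuts:** the solid bar has been knocked towards the tray's steel-bar end and is now at (365,195). The channel is at (566,175).
- **Tools:** screwdriver with its blade at (32,220) and handle end at (52,370); brush with its handle end at (97,222) and bristles at (127,370).

I'll compute positions and zoom in on the tray.

```bash
python3 - <<'E'
from h import *
im,c=load('w8')
def p(n,uv,z):
    q=ray(c,np.array(uv)*.7,z)[:,:2]*1000; print(n,q.round(0).tolist(),q.mean(0).round(1))
p('tray',[[345,115],[606,98],[598,229],[357,243]],.011)
p('bar',[[354,164],[374,162],[377,226],[358,228]],.024)
p('chan',[[560,142],[584,142],[551,208],[573,210]],.024)
p('brush',[[91,222],[105,220],[132,358],[110,361]],.011); p('brushends',[[98,220],[127,377]],.008)
p('sd ends',[[32,217],[52,373]],.008); p('collar',[[40,292]],.008)
p('sqdish clips',[[183,311]],.052);p('rd clips',[[346,352],[447,434]],.052)
p('fin sq',[[234,355],[262,325]],.047);p('fin rd',[[385,387],[413,365]],.047)
a=cv2.resize(im[60:180,220:440],None,fx=3.6,fy=3.6,interpolation=cv2.INTER_CUBIC)
cv2.imwrite('pics/w8c.png',a)
E
```

```text
tray [[687.0, 167.0], [705.0, -72.0], [585.0, -81.0], [568.0, 157.0]] [636.3  42.6]
bar [[644.0, 158.0], [646.0, 140.0], [587.0, 137.0], [585.0, 155.0]] [615.2 147.4]
chan [[666.0, -30.0], [666.0, -52.0], [606.0, -28.0], [605.0, -49.0]] [635.8 -39.8]
brush [[586.0, 420.0], [588.0, 406.0], [439.0, 402.0], [435.0, 426.0]] [511.9 413.6]
brushends [[587.0, 415.0], [415.0, 413.0]] [501.  413.7]
sd ends [[590.0, 481.0], [418.0, 496.0]] [503.8 488.6]
collar [[511.0, 489.0]] [511.5 489.4]
sqdish clips [[508.0, 320.0]] [507.9 320.2]
rd clips [[468.0, 166.0], [377.0, 63.0]] [422.5 114.3]
fin sq [[461.0, 277.0], [493.0, 247.0]] [476.8 262.3]
fin rd [[428.0, 128.0], [453.0, 100.0]] [440.1 113.7]
```

View pics/w8c.png

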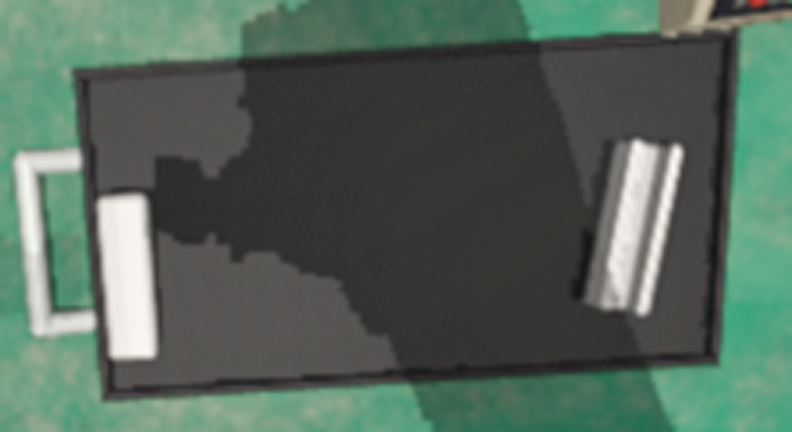

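The crop shows the bar lying flat, almost against the +y wall, spanning (97,195)–(157,358). The channel is upright, with its right wall top running (683,147)–(650,315). I'll refine both from these.

```bash
python3 - <<'E'
from h import *
im,c=load('w8')
def p(n,uv,z):
    q=ray(c,np.array([220,60])+np.array(uv)/3.6,z)[:,:2]*1000; print(n,q.round(1).tolist(),q.mean(0).round(1),np.degrees(np.arctan2(*(q[0]-q[1])[::-1])))
p('chan right outer',[[683,147],[650,315]],.024);p('chan left top outer',[[636,140],[607,303]],.024)
p('bar L',[[97,197],[110,358]],.024);p('bar R',[[147,195],[157,356]],.024)
p('tray inner L',[[90,80],[116,388]],.011);p('tray L',[[77,70],[104,398]],.011);p('tray R',[[738,35],[717,363]],.011)
to(.615,.1474,.15,93.5)
E
```

```text
chan right outer [[664.6, -53.4], [604.1, -48.6]] [634.3 -51. ] -4.451489064015947
chan left top outer [[666.7, -35.9], [608.3, -31.9]] [637.5 -33.9] -4.00225705031144
bar L [[643.8, 159.2], [584.8, 155.0]] [614.3 157.1] 4.0737715193576145
bar R [[644.7, 140.9], [585.8, 137.2]] [615.3 139.1] 3.663878367000567
tray inner L [[684.8, 162.4], [571.0, 153.8]] [627.9 158.1] 4.336485873641388
tray L [[688.2, 167.1], [567.0, 158.6]] [627.6 162.8] 4.041258938851627
tray R [[704.1, -73.5], [584.4, -82.2]] [644.3 -77.9] 4.165040713080905
t 21.3 tcp [0.5782 0.1179 0.3562] x [ 1.     0.014 -0.001] y [ 0.014 -1.     0.   ] z [-0.001 -0.    -1.   ] w 0.0426 j [ 0.14  0.31 -0.57  1.6   0.17  1.28 -2.01] F [-1.1  0.7 -0.5]
shift dx dy dz [ 37.4 -29.  206.2]
tilt rx ry [0.01 0.05]
cur yaw -89.2 rz -2.7 or 177.3 j7 -115.0
```

step_arm(
  moves=[
    {"rx": 0,"ry": 0,"rz": -3.1,"dx": 0,"dy": 0,"dz": 0,"gripper": -0.39},
    {"rx": 0,"ry": 0,"rz": 0,"dx": 17,"dy": -15.5,"dz": 50,"gripper": -0.39},
    {"rx": 0,"ry": 0,"rz": 0,"dx": 18,"dy": -16.5,"dz": 50,"gripper": -0.39},
    {"rx": 0,"ry": 0,"rz": 0,"dx": 0,"dy": 0,"dz": 60,"gripper": -0.39},
    {"rx": 0,"ry": 0,"rz": 0,"dx": 0,"dy": 0,"dz": 60,"gripper": -0.39},
    {"rx": 0,"ry": 0,"rz": 0,"dx": 0,"dy": 0,"dz": 45,"gripper": -0.39},
    {"rx": 0,"ry": 0,"rz": 0,"dx": 0,"dy": 0,"dz": 0,"gripper": -0.39},
    {"rx": 0,"ry": 0,"rz": 0,"dx": 0,"dy": 0,"dz": 0,"gripper": -0.39},
  ],
)

```text
clock: 22.3
tcp_pos: [0.6124, 0.1528, 0.0936]
orientation: [-3.139, -0.104, -0.004]
contact_force: [0.3, -0.3, -0.2]
grip_width: 0.0262
gripper_force: 0.0
```

```bash
python3 - <<'E'
from h import *
to(.6148,.148,.033,93.9)
im=snap('wrist','w9'); cv2.imwrite('pics/w9b.png',im)
im,c=load('w9'); print(proj(c,[[.6448,.1595,.024],[.6456,.141,.024]]))
E
```

```text
t 22.3 tcp [0.6124 0.1528 0.0936] x [0.998 0.066 0.002] y [ 0.066 -0.998 -0.001] z [ 0.002  0.001 -1.   ] w 0.0262 j [ 0.01  0.64 -0.49  1.76  0.39  0.84 -2.16] F [ 0.3 -0.3 -0.2]
shift dx dy dz [ 1.9  5.  60.6]
tilt rx ry [-0.06 -0.13]
cur yaw -86.2 rz -0.1 or 179.9 j7 -124.0
[[270.51490352 185.16686567]
 [301.87530162 185.8432689 ]]
```

View pics/w9b.png

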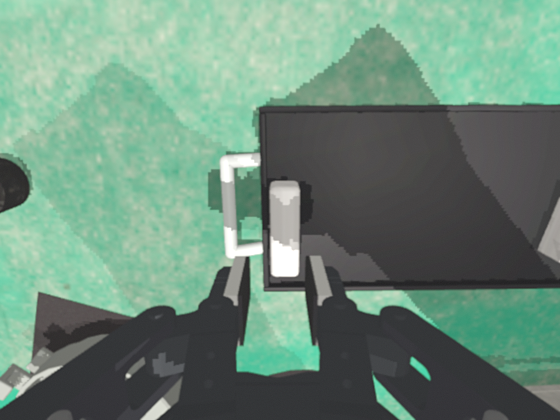

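Seen from near, the bar spans (270,182)–(300,275), agreeing with the predicted (270.5–302, 185). The steel handle has a leg at (245,250), so I'll grip 7 mm further along x to keep the finger clear of it.

step_arm(
  moves=[
    {"rx": 0,"ry": 0,"rz": 0,"dx": 9,"dy": 5,"dz": 10,"gripper": -0.39},
    {"rx": 0,"ry": 0,"rz": 0,"dx": 0,"dy": 0,"dz": 25,"gripper": -0.39},
    {"rx": 0,"ry": 0,"rz": 0,"dx": 0,"dy": 0,"dz": 17,"gripper": -0.39},
    {"rx": 0,"ry": 0,"rz": 0,"dx": 0,"dy": 0,"dz": 7,"gripper": -0.39},
    {"rx": 0,"ry": 0,"rz": 0,"dx": 0,"dy": 0,"dz": 0,"gripper": -0.39},
    {"rx": 0,"ry": 0,"rz": 0,"dx": 0,"dy": 0,"dz": 0,"gripper": -0.8},
    {"rx": 0,"ry": 0,"rz": 0,"dx": 0,"dy": 0,"dz": 0,"gripper": -0.8},
    {"rx": 0,"ry": 0,"rz": 0,"dx": 0,"dy": 0,"dz": 0,"gripper": -0.8},
  ],
  grip_force=50,
)

```text
clock: 23.35
tcp_pos: [0.6212, 0.1482, 0.0335]
orientation: [-3.139, -0.103, -0.002]
contact_force: [0.3, 0.5, 5.8]
grip_width: 0.0168
gripper_force: 51.1
```

step_arm(
  moves=[
    {"rx": 0,"ry": 0,"rz": 0,"dx": 0,"dy": 0,"dz": -20,"gripper": -0.8},
    {"rx": 0,"ry": 0,"rz": 0,"dx": 0,"dy": 0,"dz": -50,"gripper": -0.8},
    {"rx": 0,"ry": 0,"rz": 0,"dx": 0,"dy": 0,"dz": -50,"gripper": -0.8},
    {"rx": 0,"ry": 0,"rz": 0,"dx": -34.3,"dy": 6.4,"dz": 0,"gripper": -0.8},
    {"rx": 0,"ry": 0,"rz": 0,"dx": -35,"dy": 6.2,"dz": 0,"gripper": -0.8},
    {"rx": 0,"ry": 0,"rz": 0,"dx": -35,"dy": 6.2,"dz": 0,"gripper": -0.8},
    {"rx": 0,"ry": 0,"rz": 0,"dx": -35,"dy": 6.3,"dz": 0,"gripper": -0.8},
    {"rx": 0,"ry": 0,"rz": 0,"dx": -35,"dy": 6.3,"dz": 0,"gripper": -0.8},
    {"rx": 0,"ry": 0,"rz": -9.4,"dx": 0,"dy": 0,"dz": 0,"gripper": -0.8},
    {"rx": 0,"ry": 0,"rz": -9.4,"dx": 0,"dy": 0,"dz": 0,"gripper": -0.8},
    {"rx": 0,"ry": 0,"rz": -9.4,"dx": 0,"dy": 0,"dz": 0,"gripper": -0.8},
    {"rx": 0,"ry": 0,"rz": -9.4,"dx": 0,"dy": 0,"dz": 0,"gripper": -0.8},
    {"rx": 0,"ry": 0,"rz": -9.2,"dx": 0,"dy": 0,"dz": 0,"gripper": -0.8},
    {"rx": 0,"ry": 0,"rz": 0,"dx": 0,"dy": 0,"dz": 0,"gripper": -0.8},
    {"rx": 0,"ry": 0,"rz": 0,"dx": 0,"dy": 0,"dz": 0,"gripper": -0.8},
  ],
)

```text
clock: 25.22
tcp_pos: [0.4487, 0.1049, 0.1531]
orientation: [2.843, 1.336, 0.0]
contact_force: [-0.6, 0.8, -0.4]
grip_width: 0.0167
gripper_force: 50.2
```

```bash
python3 - <<'E'
from h import *
to(.4494,.1054,.06,-39.4)
im=snap('wrist','w10')
im,c=load('w10')
# check dish clips predicted vs image: save crop only
print(proj(c,[[.4235+.635*.068,.118+.773*.068,.052],[.4235,.118,.047]]))
E
```

```text
t 25.23 tcp [0.4487 0.1049 0.1531] x [0.638 0.77  0.   ] y [ 0.77  -0.638  0.   ] z [ 0. -0. -1.] w 0.0167 j [ 0.29  0.36 -0.77  2.11  0.35  0.8  -1.38] F [-0.6  0.8 -0.4]
shift dx dy dz [ 0.9  0.2 93.1]
tilt rx ry [ 0.03 -0.  ]
cur yaw -39.6 rz -0.2 or 179.8 j7 -79.0
[[233.76065058 130.45194987]
 [238.68416354 225.47991213]]
```

step_arm(
  moves=[
    {"rx": 0,"ry": 0,"rz": 0,"dx": 1,"dy": 0.2,"dz": 45,"gripper": -0.8},
    {"rx": 0,"ry": 0,"rz": 0,"dx": 0,"dy": 0,"dz": 35,"gripper": -0.8},
    {"rx": 0,"ry": 0,"rz": 0,"dx": 0,"dy": 0,"dz": 14,"gripper": -0.8},
    {"rx": 0,"ry": 0,"rz": 0,"dx": 0,"dy": 0,"dz": 5,"gripper": -0.8},
    {"rx": 0,"ry": 0,"rz": 0,"dx": 0,"dy": 0,"dz": 0,"gripper": -0.8},
    {"rx": 0,"ry": 0,"rz": 0,"dx": 0,"dy": 0,"dz": 0,"gripper": -0.8},
  ],
)

```text
clock: 26.02
tcp_pos: [0.4502, 0.1059, 0.0548]
orientation: [2.841, 1.34, 0.003]
contact_force: [-0.2, 0.7, 0.1]
grip_width: 0.0164
gripper_force: 50.2
```

step_arm(
  moves=[
    {"rx": 0,"ry": 0,"rz": 0,"dx": -0.9,"dy": 0,"dz": 3,"gripper": -0.8},
    {"rx": 0,"ry": 0,"rz": 0,"dx": 0,"dy": 0,"dz": 0,"gripper": -0.8},
    {"rx": 0,"ry": 0,"rz": 0,"dx": 0,"dy": 0,"dz": 0,"gripper": -0.5},
    {"rx": 0,"ry": 0,"rz": 0,"dx": 0,"dy": 0,"dz": 0,"gripper": -0.5},
    {"rx": 0,"ry": 0,"rz": 0,"dx": 0,"dy": 0,"dz": 0,"gripper": -0.5},
    {"rx": 0,"ry": 0,"rz": 0,"dx": 0,"dy": 0,"dz": -10,"gripper": -0.5},
    {"rx": 0,"ry": 0,"rz": 0,"dx": 0,"dy": 0,"dz": -30,"gripper": -0.5},
    {"rx": 0,"ry": 0,"rz": 0,"dx": 0,"dy": 0,"dz": -55,"gripper": -0.5},
    {"rx": 0,"ry": 0,"rz": 0,"dx": 0,"dy": 0,"dz": -55,"gripper": -0.4},
    {"rx": 0,"ry": 0,"rz": 0,"dx": 0,"dy": 0,"dz": 0,"gripper": -0.4},
    {"rx": 0,"ry": 0,"rz": 0,"dx": 0,"dy": 0,"dz": 0,"gripper": -0.4},
  ],
)

```text
clock: 27.4
tcp_pos: [0.4485, 0.1047, 0.201]
orientation: [2.84, 1.341, 0.0]
contact_force: [0.4, 0.0, -0.0]
grip_width: 0.0253
gripper_force: 0.0
```

```bash
python3 - <<'E'
from h import *
to(.636,-.0425,.1,85.8)
im=snap('wrist','w11'); b=load('w10')[0]
cv2.imwrite('pics/w11b.png',np.hstack([im[90:400,110:500],b[60:370,110:500]]))
E
```

```text
t 27.4 tcp [0.4485 0.1047 0.201 ] x [ 0.636  0.772 -0.   ] y [ 0.772 -0.636  0.001] z [ 0.    -0.001 -1.   ] w 0.0253 j [ 0.35  0.29 -0.82  2.06  0.27  0.9  -1.31] F [ 0.4  0.  -0. ]
shift dx dy dz [  5.5 238.2 101.1]
tilt rx ry [0.03 0.01]
cur yaw -39.5 rz 54.7 or -125.3 j7 -75.0
```

View pics/w11b.png

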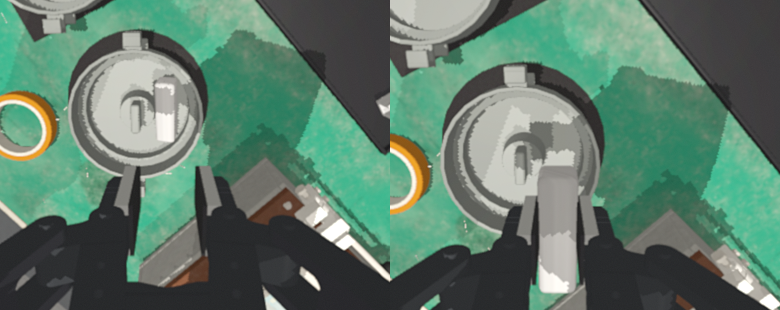

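Left: the bar lies down in the round dish beside the boss, at (166,108). Right: the same dish just before the drop. Next is the channel.

step_arm(
  moves=[
    {"rx": 0,"ry": 0,"rz": 0,"dx": 0.5,"dy": 38,"dz": 0,"gripper": -0.38},
    {"rx": 0,"ry": 0,"rz": 0,"dx": 1,"dy": 40,"dz": 0,"gripper": -0.38},
    {"rx": 0,"ry": 0,"rz": 0,"dx": 1,"dy": 40,"dz": 0,"gripper": -0.38},
    {"rx": 0,"ry": 0,"rz": 0,"dx": 1,"dy": 40,"dz": 0,"gripper": -0.38},
    {"rx": 0,"ry": 0,"rz": 0,"dx": 1,"dy": 40,"dz": 0,"gripper": -0.38},
    {"rx": 0,"ry": 0,"rz": 0,"dx": 1,"dy": 40,"dz": 0,"gripper": -0.38},
    {"rx": 0,"ry": 0,"rz": 9.7,"dx": 0,"dy": 0,"dz": 20,"gripper": -0.38},
    {"rx": 0,"ry": 0,"rz": 9,"dx": 0,"dy": 0,"dz": 20,"gripper": -0.38},
    {"rx": 0,"ry": 0,"rz": 9,"dx": 0,"dy": 0,"dz": 20,"gripper": -0.38},
    {"rx": 0,"ry": 0,"rz": 9,"dx": 0,"dy": 0,"dz": 20,"gripper": -0.38},
    {"rx": 0,"ry": 0,"rz": 9,"dx": 0,"dy": 0,"dz": 15,"gripper": -0.38},
    {"rx": 0,"ry": 0,"rz": 9,"dx": 0,"dy": 0,"dz": 0,"gripper": -0.38},
    {"rx": 0,"ry": 0,"rz": 0,"dx": 0,"dy": 0,"dz": 0,"gripper": -0.38},
    {"rx": 0,"ry": 0,"rz": 0,"dx": 0,"dy": 0,"dz": 0,"gripper": -0.38},
  ],
)

```text
clock: 29.2
tcp_pos: [0.6357, -0.0418, 0.105]
orientation: [3.14, -0.108, -0.002]
contact_force: [0.0, -0.4, 0.2]
grip_width: 0.0266
gripper_force: 0.0
```

```bash
python3 - <<'E'
from h import *
to(.636,-.0425,.033,85.8)
im=snap('wrist','w12'); im,c=load('w12')
a=np.radians(-4.2);u=np.array([np.cos(a),np.sin(a),0]);v=np.array([-u[1],u[0],0]);o=np.array([.636,-.0425,.024])
print(proj(c,[o+30*.001*i*u+9*.001*j*v for i in(1,-1) for j in(1,-1)]).round())
for row in(150,170,190,210,230): print(row,' '.join(str(int(x)) for x in im[row,235:325:3].mean(1)))
for col in(262,268,286,290): print(col,' '.join(str(int(x)) for x in im[110:260:5,col].mean(1)))
E
```

```text
t 29.2 tcp [ 0.6357 -0.0418  0.105 ] x [ 0.998 -0.069 -0.001] y [-0.069 -0.998  0.   ] z [-0.001  0.    -1.   ] w 0.0266 j [ 0.27  0.62 -0.42  1.74  0.32  0.85 -1.93] F [ 0.  -0.4  0.2]
shift dx dy dz [ 0.4  0.7 72. ]
tilt rx ry [0.   0.08]
cur yaw -94.0 rz 0.2 or -179.8 j7 -111.0
[[265. 184.]
 [294. 184.]
 [266. 271.]
 [292. 271.]]
150 86 86 85 85 86 86 85 74 45 45 46 46 45 47 47 49 47 46 49 48 48 49 50 50 51 50 53 34 28 45
170 29 54 43 41 41 40 41 42 43 42 43 44 44 44 44 44 46 47 47 44 47 49 48 48 49 50 50 50 33 34
190 29 30 28 28 30 30 29 29 30 64 174 158 174 172 146 140 142 137 177 90 29 28 36 46 46 45 46 47 42 28
210 68 69 69 69 70 69 57 39 29 73 141 127 138 139 141 139 143 134 139 34 29 29 28 42 43 44 44 44 44 39
230 65 68 73 74 73 74 75 66 64 153 214 152 240 243 227 222 217 135 129 70 72 72 70 66 60 40 39 41 41 41
262 94 93 53 44 45 44 46 44 45 45 44 44 42 41 30 51 64 75 71 72 73 90 98 98 153 163 181 178 181 183
268 89 95 36 40 47 48 47 45 46 45 45 44 44 43 132 144 158 161 133 129 127 131 131 123 152 155 159 175 162 164
286 45 45 140 50 49 49 50 50 46 48 47 47 47 46 142 123 137 141 130 133 134 135 133 132 135 166 239 238 238 238
290 45 43 116 51 49 50 49 50 49 48 48 46 46 46 107 133 176 173 134 131 126 124 119 105 99 86 128 115 84 70
```

step_arm(
  moves=[
    {"rx": 0,"ry": 0,"rz": 0,"dx": 1,"dy": -0.3,"dz": 30,"gripper": -0.38},
    {"rx": 0,"ry": 0,"rz": 0,"dx": 0,"dy": 0,"dz": 25,"gripper": -0.38},
    {"rx": 0,"ry": 0,"rz": 0,"dx": 0,"dy": 0,"dz": 17,"gripper": -0.38},
    {"rx": 0,"ry": 0,"rz": 0,"dx": 0,"dy": 0,"dz": 0,"gripper": -0.38},
    {"rx": 0,"ry": 0,"rz": 0,"dx": 0,"dy": 0,"dz": 0,"gripper": -0.8},
    {"rx": 0,"ry": 0,"rz": 0,"dx": 0,"dy": 0,"dz": 0,"gripper": -0.8},
    {"rx": 0,"ry": 0,"rz": 0,"dx": 0,"dy": 0,"dz": 0,"gripper": -0.8},
  ],
  grip_force=40,
)

```text
clock: 30.12
tcp_pos: [0.6376, -0.0418, 0.0346]
orientation: [3.139, -0.114, 0.002]
contact_force: [-0.5, 0.6, 0.0]
grip_width: 0.0164
gripper_force: 43.2
```

step_arm(
  moves=[
    {"rx": 0,"ry": 0,"rz": 0,"dx": 0,"dy": 0,"dz": -20,"gripper": -0.8},
    {"rx": 0,"ry": 0,"rz": 0,"dx": 0,"dy": 0,"dz": -50,"gripper": -0.8},
    {"rx": 0,"ry": 0,"rz": 0,"dx": 0,"dy": 0,"dz": -50,"gripper": -0.8},
    {"rx": 0,"ry": 0,"rz": 0,"dx": -21.8,"dy": -35.4,"dz": 0,"gripper": -0.8},
    {"rx": 0,"ry": 0,"rz": 0,"dx": -21,"dy": -36,"dz": 0,"gripper": -0.8},
    {"rx": 0,"ry": 0,"rz": 0,"dx": -21,"dy": -36,"dz": 0,"gripper": -0.8},
    {"rx": 0,"ry": 0,"rz": 0,"dx": -21,"dy": -36,"dz": 0,"gripper": -0.8},
    {"rx": 0,"ry": 0,"rz": 0,"dx": -21,"dy": -36,"dz": 0,"gripper": -0.8},
    {"rx": 0,"ry": 0,"rz": 0,"dx": -21,"dy": -36,"dz": 0,"gripper": -0.8},
    {"rx": 0,"ry": 0,"rz": 0,"dx": -21,"dy": -36,"dz": 0,"gripper": -0.8},
    {"rx": 0,"ry": 0,"rz": 0,"dx": -21,"dy": -35,"dz": 0,"gripper": -0.8},
    {"rx": 0,"ry": 0,"rz": -9.2,"dx": 0,"dy": 0,"dz": 0,"gripper": -0.8},
    {"rx": 0,"ry": 0,"rz": -9.3,"dx": 0,"dy": 0,"dz": 0,"gripper": -0.8},
    {"rx": 0,"ry": 0,"rz": -9.3,"dx": 0,"dy": 0,"dz": 0,"gripper": -0.8},
    {"rx": 0,"ry": 0,"rz": -9.3,"dx": 0,"dy": 0,"dz": 0,"gripper": -0.8},
    {"rx": 0,"ry": 0,"rz": -9.3,"dx": 0,"dy": 0,"dz": 0,"gripper": -0.8},
    {"rx": 0,"ry": 0,"rz": -9.3,"dx": 0,"dy": 0,"dz": 0,"gripper": -0.8},
    {"rx": 0,"ry": 0,"rz": 0,"dx": 0,"dy": 0,"dz": 0,"gripper": -0.8},
    {"rx": 0,"ry": 0,"rz": 0,"dx": 0,"dy": 0,"dz": 0,"gripper": -0.8},
  ],
)

```text
clock: 32.5
tcp_pos: [0.4898, 0.2561, 0.1545]
orientation: [2.831, 1.361, 0.001]
contact_force: [-0.1, 0.5, -1.1]
grip_width: 0.0168
gripper_force: 43.3
```

```bash
python3 - <<'E'
from h import *
to(.489,.2554,.06,-38.4)
im=snap('wrist','w13'); im,c=load('w13')
# template check: compare with round dish view w10 (same tool/dish relation, 28 mm offset): find clip+rim offset
a,_=load('w10'); t=cv2.cvtColor(a,cv2.COLOR_BGR2GRAY)[150:245,205:270]
rr=cv2.matchTemplate(cv2.cvtColor(im,cv2.COLOR_BGR2GRAY),t,cv2.TM_CCOEFF_NORMED); print(cv2.minMaxLoc(rr),'ref 205,150')
E
```

```text
t 32.5 tcp [0.4898 0.2561 0.1545] x [0.624 0.781 0.001] y [ 0.781 -0.624  0.001] z [ 0.001  0.    -1.   ] w 0.0168 j [-0.01  0.5  -0.75  1.9   0.43  0.9  -1.65] F [-0.1  0.5 -1.1]
shift dx dy dz [-1.  -0.2 94.5]
tilt rx ry [ 0.04 -0.03]
cur yaw -38.6 rz -0.2 or 179.8 j7 -94.0
(-0.5538625717163086, 0.7953784465789795, (19, 169), (205, 145)) ref 205,150
```

step_arm(
  moves=[
    {"rx": 0,"ry": 0,"rz": 0,"dx": -2,"dy": -0.2,"dz": 45,"gripper": -0.8},
    {"rx": 0,"ry": 0,"rz": 0,"dx": 0,"dy": 0,"dz": 37,"gripper": -0.8},
    {"rx": 0,"ry": 0,"rz": 0,"dx": 0,"dy": 0,"dz": 14,"gripper": -0.8},
    {"rx": 0,"ry": 0,"rz": 0,"dx": -1,"dy": 0,"dz": 6,"gripper": -0.8},
    {"rx": 0,"ry": 0,"rz": 0,"dx": 0,"dy": 0,"dz": 0,"gripper": -0.8},
    {"rx": 0,"ry": 0,"rz": 0,"dx": 0,"dy": 0,"dz": 0,"gripper": -0.8},
  ],
)

```text
clock: 33.3
tcp_pos: [0.4883, 0.2544, 0.053]
orientation: [-2.829, -1.365, -0.003]
contact_force: [-0.0, -0.4, -1.0]
grip_width: 0.0165
gripper_force: 43.3
```

step_arm(
  moves=[
    {"rx": 0,"ry": 0,"rz": 0,"dx": 0,"dy": 0,"dz": 0.5,"gripper": -0.5},
    {"rx": 0,"ry": 0,"rz": 0,"dx": 0,"dy": 0,"dz": 0,"gripper": -0.5},
    {"rx": 0,"ry": 0,"rz": 0,"dx": 0,"dy": 0,"dz": 0,"gripper": -0.5},
    {"rx": 0,"ry": 0,"rz": 0,"dx": 0,"dy": 0,"dz": -10,"gripper": -0.5},
    {"rx": 0,"ry": 0,"rz": 0,"dx": 0,"dy": 0,"dz": -30,"gripper": -0.5},
    {"rx": 0,"ry": 0,"rz": 0,"dx": 0,"dy": 0,"dz": -55,"gripper": -0.5},
    {"rx": 0,"ry": 0,"rz": 0,"dx": 0,"dy": 0,"dz": -60,"gripper": -0.4},
    {"rx": 0,"ry": 0,"rz": 0,"dx": 0,"dy": 0,"dz": -60,"gripper": -0.4},
    {"rx": 0,"ry": 0,"rz": 0,"dx": 0,"dy": 0,"dz": 0,"gripper": -0.4},
    {"rx": 0,"ry": 0,"rz": 0,"dx": 0,"dy": 0,"dz": 0,"gripper": -0.4},
  ],
)

```text
clock: 34.55
tcp_pos: [0.487, 0.2536, 0.2662]
orientation: [2.829, 1.366, -0.0]
contact_force: [0.4, -1.0, -0.7]
grip_width: 0.0256
gripper_force: 0.0
```

```bash
python3 - <<'E'
from h import *
st()
im=snap('wrist','w14'); im,c=load('w14')
hsv=cv2.cvtColor(im,cv2.COLOR_BGR2HSV)
# precise tools from w8 (whole), masks on w8
im8,c8=load('w8'); h8=cv2.cvtColor(im8,cv2.COLOR_BGR2HSV)
red=(((h8[...,0]<8)|(h8[...,0]>172))&(h8[...,1]>140)&(h8[...,2]>80)).astype(np.uint8); red[:,60:]=0
v=np.argwhere(red)[:,::-1]; P=ray(c8,v,.008)[:,:2].astype(np.float32)*1000; print('sd handle',len(v),cv2.minAreaRect(P),P.min(0),P.max(0))
k=(h8[...,2]<75).astype(np.uint8); k[:,:58]=0;k[:,100:]=0;k[:150]=0;k[262:]=0
n,l,s,ce=cv2.connectedComponentsWithStats(k); i=1+s[1:,4].argmax(); v=np.argwhere(l==i)[:,::-1]; P=ray(c8,v,.008)[:,:2].astype(np.float32)*1000; print('brush',len(v),cv2.minAreaRect(P),P.min(0),P.max(0)); 
for x in range(430,600,20):
    q=P[(P[:,0]>x-6)&(P[:,0]<x+6)]; print(x,len(q),q[:,1].min() if len(q) else 0,q[:,1].max() if len(q) else 0)
# channel in dish brightness in w14
print(proj(c,[[.467+.784*.028,.2728-.62*.028,.02],[.467,.2728,.047]]))
E
```

```text
t 34.55 tcp [0.487  0.2536 0.2662] x [ 0.622  0.783 -0.   ] y [ 0.783 -0.622  0.   ] z [-0.    -0.001 -1.   ] w 0.0256 j [ 0.07  0.37 -0.83  1.8   0.3   1.1  -1.53] F [ 0.4 -1.  -0.7]
sd handle 934 ((471.3953552246094, 492.9029541015625), (27.901275634765625, 107.49217987060547), 86.15315246582031) [418.20822 478.7394 ] [524.5397 509.3187]
brush 297 ((513.022705078125, 407.2264099121094), (151.72433471679688, 10.54712200164795), 3.5902342796325684) [437.10202 401.5827 ] [588.51666 417.15732]
430 0 0 0
450 23 401.8428 406.78775
470 26 402.1078 409.82794
490 20 405.9415 409.50305
510 19 406.1909 410.22552
530 19 406.2019 409.93533
550 25 406.22885 410.65433
570 30 406.27124 410.89566
590 15 407.3009 417.15732
[[277.08549511 175.32196432]
 [250.38146293 180.56192639]]
```

step_arm(
  moves=[
    {"rx": 0,"ry": 0,"rz": 0,"dx": 27,"dy": -29,"dz": 0,"gripper": -0.4},
    {"rx": 0,"ry": 0,"rz": 0,"dx": 28,"dy": -29,"dz": 0,"gripper": -0.4},
    {"rx": 0,"ry": 0,"rz": 0,"dx": 28,"dy": -29,"dz": 0,"gripper": -0.4},
    {"rx": 0,"ry": 0,"rz": 0,"dx": 28,"dy": -29,"dz": 0,"gripper": -0.4},
    {"rx": 0,"ry": 0,"rz": 0,"dx": 28,"dy": -29,"dz": 0,"gripper": -0.4},
    {"rx": 0,"ry": 0,"rz": 0,"dx": 28,"dy": -29.7,"dz": 0,"gripper": -0.4},
    {"rx": 0,"ry": 0,"rz": -10.1,"dx": 0,"dy": 0,"dz": 10,"gripper": -0.4},
    {"rx": 0,"ry": 0,"rz": -10.4,"dx": 0,"dy": 0,"dz": 10,"gripper": -0.4},
    {"rx": 0,"ry": 0,"rz": -10.4,"dx": 0,"dy": 0,"dz": 10,"gripper": -0.4},
    {"rx": 0,"ry": 0,"rz": -10.4,"dx": 0,"dy": 0,"dz": 10,"gripper": -0.4},
    {"rx": 0,"ry": 0,"rz": -10.4,"dx": 0,"dy": 0,"dz": 10,"gripper": -0.4},
    {"rx": 0,"ry": 0,"rz": -10.4,"dx": 0,"dy": 0,"dz": 10,"gripper": -0.4},
    {"rx": 0,"ry": 0,"rz": -10.4,"dx": 0,"dy": 0,"dz": 10,"gripper": -0.4},
    {"rx": 0,"ry": 0,"rz": -10.4,"dx": 0,"dy": 0,"dz": 10,"gripper": -0.4},
    {"rx": 0,"ry": 0,"rz": -10.4,"dx": 0,"dy": 0,"dz": 10,"gripper": -0.4},
    {"rx": 0,"ry": 0,"rz": -10.4,"dx": 0,"dy": 0,"dz": 10,"gripper": -0.3},
    {"rx": 0,"ry": 0,"rz": -10.4,"dx": 0,"dy": 0,"dz": 10,"gripper": -0.3},
    {"rx": 0,"ry": 0,"rz": -10,"dx": 0,"dy": 0,"dz": 10,"gripper": -0.3},
    {"rx": 0,"ry": 0,"rz": 0,"dx": 0,"dy": 0,"dz": 0,"gripper": -0.3},
    {"rx": 0,"ry": 0,"rz": 0,"dx": 0,"dy": 0,"dz": 0,"gripper": -0.3},
  ],
)

```text
clock: 37.1
tcp_pos: [0.4541, 0.4932, 0.1457]
orientation: [-0.124, -3.138, 0.001]
contact_force: [0.4, -0.7, 0.3]
grip_width: 0.0299
gripper_force: 0.0
```

```bash
python3 - <<'E'
from h import *
to(.454,.493,.026,85.5)
im=snap('wrist','w15'); im,c=load('w15')
h=cv2.cvtColor(im,cv2.COLOR_BGR2HSV)
red=(((h[...,0]<8)|(h[...,0]>172))&(h[...,1]>140)&(h[...,2]>60)).astype(np.uint8)
n,l,s,ce=cv2.connectedComponentsWithStats(red); i=1+s[1:,4].argmax(); print(s[i]); v=np.argwhere(l==i)[:,::-1]
P=ray(c,v,.008)[:,:2]*1000; print(P.min(0),P.max(0))
for x in range(415,530,12):
    q=P[abs(P[:,0]-x)<2]
    if len(q): print(x,len(q),q[:,1].min().round(1),q[:,1].max().round(1))
E
```

```text
t 37.1 tcp [0.4541 0.4932 0.1457] x [-0.997  0.079  0.001] y [ 0.079  0.997 -0.001] z [-0.001 -0.001 -1.   ] w 0.0299 j [-0.21  0.89 -1.16  1.6   0.85  1.23 -0.04] F [ 0.4 -0.7  0.3]
shift dx dy dz [-1.000e-01 -1.000e-01  1.197e+02]
tilt rx ry [-0.04 -0.06]
cur yaw 85.5 rz -0.0 or 180.0 j7 -2.0
[ 259  162   29  110 2658]
[420.31825624 477.9265442 ] [515.39750059 502.90725152]
427 114 483.6 501.2
439 143 480.0 502.8
451 132 479.7 501.9
463 128 478.6 501.1
475 122 478.3 500.2
487 102 478.8 498.5
499 88 478.7 496.0
511 74 479.3 494.2
```

step_arm(
  moves=[
    {"rx": 0,"ry": 0,"rz": -0.4,"dx": 0,"dy": -2.4,"dz": 50,"gripper": -0.3},
    {"rx": 0,"ry": 0,"rz": 0,"dx": 0,"dy": 0,"dz": 45,"gripper": -0.3},
    {"rx": 0,"ry": 0,"rz": 0,"dx": 0,"dy": 0,"dz": 20,"gripper": -0.3},
    {"rx": 0,"ry": 0,"rz": 0,"dx": 0,"dy": 0,"dz": 3,"gripper": -0.3},
    {"rx": 0,"ry": 0,"rz": 0,"dx": 0,"dy": 0,"dz": 0,"gripper": -0.3},
    {"rx": 0,"ry": 0,"rz": 0,"dx": 0,"dy": 0,"dz": 0,"gripper": -0.3},
  ],
  grip_force=30,
)

```text
clock: 37.9
tcp_pos: [0.4549, 0.4919, 0.0302]
orientation: [0.109, 3.138, 0.003]
contact_force: [-0.3, 0.3, -0.1]
grip_width: 0.0297
gripper_force: 0.0
```

step_arm(
  moves=[
    {"rx": 0,"ry": 0,"rz": 0,"dx": 0,"dy": -0.8,"dz": 5,"gripper": -0.3},
    {"rx": 0,"ry": 0,"rz": 0,"dx": 0,"dy": 0,"dz": 1,"gripper": -0.3},
    {"rx": 0,"ry": 0,"rz": 0,"dx": 0,"dy": 0,"dz": 0,"gripper": -0.3},
    {"rx": 0,"ry": 0,"rz": 0,"dx": 0,"dy": 0,"dz": 0,"gripper": -0.8},
    {"rx": 0,"ry": 0,"rz": 0,"dx": 0,"dy": 0,"dz": 0,"gripper": -0.8},
    {"rx": 0,"ry": 0,"rz": 0,"dx": 0,"dy": 0,"dz": 0,"gripper": -0.8},
  ],
)

```text
clock: 38.65
tcp_pos: [0.4544, 0.4904, 0.0226]
orientation: [0.108, 3.14, 0.001]
contact_force: [0.1, -0.4, 3.3]
grip_width: 0.0152
gripper_force: 31.2
```

step_arm(
  moves=[
    {"rx": 0,"ry": 0,"rz": 0,"dx": 0,"dy": 0,"dz": -10,"gripper": -0.8},
    {"rx": 0,"ry": 0,"rz": 0,"dx": 0,"dy": 0,"dz": -40,"gripper": -0.8},
    {"rx": 0,"ry": 0,"rz": 0,"dx": 0,"dy": 0,"dz": -50,"gripper": -0.8},
    {"rx": 0,"ry": 0,"rz": 0,"dx": -16,"dy": -36,"dz": 0,"gripper": -0.8},
    {"rx": 0,"ry": 0,"rz": 0,"dx": -18,"dy": -39,"dz": 0,"gripper": -0.8},
    {"rx": 0,"ry": 0,"rz": 0,"dx": -18,"dy": -39,"dz": 0,"gripper": -0.8},
    {"rx": 0,"ry": 0,"rz": 0,"dx": -18,"dy": -39,"dz": 0,"gripper": -0.8},
    {"rx": 0,"ry": 0,"rz": 0,"dx": -18,"dy": -39,"dz": 0,"gripper": -0.8},
    {"rx": 0,"ry": 0,"rz": 0,"dx": -18,"dy": -39,"dz": 0,"gripper": -0.8},
    {"rx": 0,"ry": 0,"rz": 0,"dx": -18,"dy": -39,"dz": 0,"gripper": -0.8},
    {"rx": 0,"ry": 0,"rz": 0,"dx": -18,"dy": -39,"dz": 0,"gripper": -0.8},
    {"rx": 0,"ry": 0,"rz": 0,"dx": -18,"dy": -39,"dz": 0,"gripper": -0.8},
    {"rx": 0,"ry": 0,"rz": 0,"dx": -19,"dy": -40,"dz": 0,"gripper": -0.8},
    {"rx": 0,"ry": 0,"rz": 0,"dx": 0,"dy": 0,"dz": 0,"gripper": -0.8},
  ],
  grip_force=45,
)

```text
clock: 40.4
tcp_pos: [0.6076, 0.0857, 0.1217]
orientation: [-0.12, -3.139, 0.004]
contact_force: [-0.4, 0.2, -0.4]
grip_width: 0.0143
gripper_force: 45.0
```

step_arm(
  moves=[
    {"rx": 0,"ry": 0,"rz": 8.1,"dx": 0,"dy": 0,"dz": 0,"gripper": -0.8},
    {"rx": 0,"ry": 0,"rz": 9.2,"dx": 0,"dy": 0,"dz": 0,"gripper": -0.8},
    {"rx": 0,"ry": 0,"rz": 9.2,"dx": 0,"dy": 0,"dz": 0,"gripper": -0.8},
    {"rx": 0,"ry": 0,"rz": 9.2,"dx": 0,"dy": 0,"dz": 0,"gripper": -0.8},
    {"rx": 0,"ry": 0,"rz": 9.2,"dx": 0,"dy": 0,"dz": 0,"gripper": -0.8},
    {"rx": 0,"ry": 0,"rz": 9.2,"dx": 0,"dy": 0,"dz": 0,"gripper": -0.8},
    {"rx": 0,"ry": 0,"rz": 9.2,"dx": 0,"dy": 0,"dz": 0,"gripper": -0.8},
    {"rx": 0,"ry": 0,"rz": 9.2,"dx": 0,"dy": 0,"dz": 0,"gripper": -0.8},
    {"rx": 0,"ry": 0,"rz": 9.2,"dx": 0,"dy": 0,"dz": 0,"gripper": -0.8},
    {"rx": 0,"ry": 0,"rz": 0,"dx": 0,"dy": 0,"dz": 0,"gripper": -0.8},
    {"rx": 0,"ry": 0,"rz": 0,"dx": 0,"dy": 0,"dz": 0,"gripper": -0.8},
  ],
)

```text
clock: 41.78
tcp_pos: [0.6058, 0.0913, 0.1225]
orientation: [-2.131, -2.308, 0.0]
contact_force: [0.4, 0.5, 0.5]
grip_width: 0.0141
gripper_force: 45.0
```

```bash
python3 - <<'E'
from h import *
to(.6054,.0904,.0275,4.2)
im=snap('wrist','w16'); im,c=load('w16')
h=cv2.cvtColor(im,cv2.COLOR_BGR2HSV)
red=(((h[...,0]<8)|(h[...,0]>172))&(h[...,1]>140)&(h[...,2]>60)).astype(np.uint8)
v=np.argwhere(red)[:,::-1]; print(len(v),v.min(0),v.max(0),v.mean(0))
# tray inner walls: intensity profile
o=r.get_obs()
E
```

```text
t 41.77 tcp [0.6058 0.0913 0.1225] x [-0.08   0.997  0.   ] y [ 0.997  0.08  -0.   ] z [-0.  0. -1.] w 0.0141 j [ 0.4   0.71 -0.92  1.77  0.66  1.   -0.71] F [0.4 0.5 0.5]
shift dx dy dz [-0.9 -0.5 95. ]
tilt rx ry [-0.01 -0.  ]
cur yaw 4.6 rz 0.4 or -179.6 j7 -40.0
6784 [250 166] [559 377] [278.55955189 286.50029481]
```

step_arm(
  moves=[
    {"rx": 0,"ry": 0,"rz": 0.4,"dx": -0.9,"dy": -0.5,"dz": 45,"gripper": -0.8},
    {"rx": 0,"ry": 0,"rz": 0,"dx": 0,"dy": 0,"dz": 30,"gripper": -0.8},
    {"rx": 0,"ry": 0,"rz": 0,"dx": 0,"dy": 0,"dz": 12,"gripper": -0.8},
    {"rx": 0,"ry": 0,"rz": 0,"dx": 0,"dy": 0,"dz": 5,"gripper": -0.8},
    {"rx": 0,"ry": 0,"rz": 0,"dx": 0,"dy": 0,"dz": 0,"gripper": -0.8},
    {"rx": 0,"ry": 0,"rz": 0,"dx": 0,"dy": 0,"dz": 0,"gripper": -0.8},
  ],
)

```text
clock: 42.58
tcp_pos: [0.6064, 0.09, 0.0314]
orientation: [2.143, 2.296, 0.002]
contact_force: [0.3, 0.8, -0.6]
grip_width: 0.0141
gripper_force: 45.0
```

step_arm(
  moves=[
    {"rx": 0,"ry": 0,"rz": 0,"dx": 0,"dy": 0,"dz": 3,"gripper": -0.8},
    {"rx": 0,"ry": 0,"rz": 0,"dx": 0,"dy": 0,"dz": 1,"gripper": -0.8},
    {"rx": 0,"ry": 0,"rz": 0,"dx": 0,"dy": 0,"dz": 0,"gripper": -0.8},
    {"rx": 0,"ry": 0,"rz": 0,"dx": 0,"dy": 0,"dz": 0,"gripper": -0.4},
    {"rx": 0,"ry": 0,"rz": 0,"dx": 0,"dy": 0,"dz": 0,"gripper": -0.35},
    {"rx": 0,"ry": 0,"rz": 0,"dx": 0,"dy": 0,"dz": 0,"gripper": -0.35},
    {"rx": 0,"ry": 0,"rz": 0,"dx": 0,"dy": 0,"dz": -20,"gripper": -0.35},
    {"rx": 0,"ry": 0,"rz": 0,"dx": 0,"dy": 0,"dz": -50,"gripper": -0.35},
    {"rx": 0,"ry": 0,"rz": 0,"dx": 0,"dy": 0,"dz": -50,"gripper": -0.35},
    {"rx": 0,"ry": 0,"rz": 0,"dx": 0,"dy": 0,"dz": 0,"gripper": -0.35},
  ],
)

```text
clock: 43.82
tcp_pos: [0.6083, 0.0913, 0.152]
orientation: [2.14, 2.293, 0.011]
contact_force: [-0.1, -1.1, 0.0]
grip_width: 0.0275
gripper_force: 0.0
```

```bash
python3 - <<'E'
from h import *
to(.52,.4145,.15,90)
im=snap('wrist','w17'); im,c=load('w17')
h=cv2.cvtColor(im,cv2.COLOR_BGR2HSV)
red=(((h[...,0]<8)|(h[...,0]>172))&(h[...,1]>140)&(h[...,2]>60)).astype(np.uint8)
n,l,s,ce=cv2.connectedComponentsWithStats(red); i=1+s[1:,4].argmax();v=np.argwhere(l==i)[:,::-1]
P=ray(c,v,.012)[:,:2].astype(np.float32)*1000; print(s[i],cv2.minAreaRect(P))
E
```

```text
t 43.83 tcp [0.6083 0.0913 0.152 ] x [-0.069  0.998  0.001] y [0.998 0.069 0.009] z [ 0.008  0.002 -1.   ] w 0.0275 j [ 0.42  0.68 -0.95  1.75  0.63  1.04 -0.69] F [-0.1 -1.1  0. ]
shift dx dy dz [328.5 -65.8   1.9]
tilt rx ry [ 0.49 -0.07]
cur yaw 4.0 rz -86.0 or 94.0 j7 -40.0
[ 258  163   30  108 2730] ((607.5283203125, 77.96780395507812), (23.976213455200195, 94.15498352050781), 4.401291847229004)
```

step_arm(
  moves=[
    {"rx": 0,"ry": 0,"rz": 0,"dx": 41.5,"dy": -8.8,"dz": 0,"gripper": -0.3},
    {"rx": 0,"ry": 0,"rz": 0,"dx": 41,"dy": -8,"dz": 0,"gripper": -0.3},
    {"rx": 0,"ry": 0,"rz": 0,"dx": 41,"dy": -8,"dz": 0,"gripper": -0.3},
    {"rx": 0,"ry": 0,"rz": 0,"dx": 41,"dy": -8,"dz": 0,"gripper": -0.3},
    {"rx": 0,"ry": 0,"rz": 0,"dx": 41,"dy": -8,"dz": 0,"gripper": -0.3},
    {"rx": 0,"ry": 0,"rz": 0,"dx": 41,"dy": -8,"dz": 0,"gripper": -0.3},
    {"rx": 0,"ry": 0,"rz": 0,"dx": 41,"dy": -8,"dz": 0,"gripper": -0.3},
    {"rx": 0,"ry": 0,"rz": 0,"dx": 41,"dy": -9,"dz": 0,"gripper": -0.3},
    {"rx": 0,"ry": 0,"rz": -10,"dx": 0,"dy": 0,"dz": 0,"gripper": -0.3},
    {"rx": 0,"ry": 0,"rz": -10,"dx": 0,"dy": 0,"dz": 0,"gripper": -0.3},
    {"rx": 0,"ry": 0,"rz": -10,"dx": 0,"dy": 0,"dz": 0,"gripper": -0.3},
    {"rx": 0,"ry": 0,"rz": -10,"dx": 0,"dy": 0,"dz": 0,"gripper": -0.3},
    {"rx": 0,"ry": 0,"rz": -10,"dx": 0,"dy": 0,"dz": 0,"gripper": -0.3},
    {"rx": 0,"ry": 0,"rz": -10,"dx": 0,"dy": 0,"dz": 0,"gripper": -0.3},
    {"rx": 0,"ry": 0,"rz": -10,"dx": 0,"dy": 0,"dz": 0,"gripper": -0.3},
    {"rx": 0,"ry": 0,"rz": -10,"dx": 0,"dy": 0,"dz": 0,"gripper": -0.3},
    {"rx": 0,"ry": 0,"rz": -6,"dx": 0,"dy": 0,"dz": 0,"gripper": -0.3},
    {"rx": 0,"ry": 0,"rz": 0,"dx": 0,"dy": 0,"dz": 0,"gripper": -0.3},
    {"rx": 0,"ry": 0,"rz": 0,"dx": 0,"dy": 0,"dz": 0,"gripper": -0.3},
  ],
)

```text
clock: 46.25
tcp_pos: [0.5173, 0.4127, 0.1459]
orientation: [-0.004, -3.141, 0.001]
contact_force: [-0.2, 0.8, -0.1]
grip_width: 0.0297
gripper_force: 0.0
```

```bash
python3 - <<'E'
from h import *
to(.52,.4145,.027,90)
im=snap('wrist','w18'); im,c=load('w18')
h=cv2.cvtColor(im,cv2.COLOR_BGR2HSV)
# non-green dark/grey object near the image centre column
m=(((h[...,1]<90)&(h[...,2]<140))).astype(np.uint8); m[250:]=0
n,l,s,ce=cv2.connectedComponentsWithStats(m)
for i in range(1,n):
    if s[i,4]>200:
        v=np.argwhere(l==i)[:,::-1]; P=ray(c,v,.011)[:,:2].astype(np.float32)*1000; print(s[i],cv2.minAreaRect(P))
print(proj(c,[[.52,.4145,.011],[.46,.4145,.011],[.58,.4145,.011]]).round())
for row in(110,140,170,200,220,240): print(row,' '.join(str(int(x)) for x in h[row,230:325:3,1]))
E
```

```text
t 46.25 tcp [0.5173 0.4127 0.1459] x [-1.     0.003  0.001] y [ 0.003  1.    -0.001] z [-0.001 -0.001 -1.   ] w 0.0297 j [-0.03  0.9  -1.2   1.63  0.88  1.25  0.16] F [-0.2  0.8 -0.1]
shift dx dy dz [ -2.8   1.9 118.8]
tilt rx ry [-0.03 -0.03]
cur yaw 89.8 rz -0.2 or 179.8 j7 9.0
[    0    29   202   221 12597] ((488.1682434082031, 272.37078857421875), (154.06443786621094, 175.65586853027344), 76.04798889160156)
[   0   52  122  171 3840] ((468.7347106933594, 236.514892578125), (128.9208984375, 93.29277801513672), 3.147054672241211)
[  18   69   78   85 1119] ((438.37982177734375, 240.61245727539062), (28.0194149017334, 86.83331298828125), 44.26567459106445)
[  441    81   119   169 14913] ((492.9700927734375, 598.4843139648438), (136.15032958984375, 103.13946533203125), 2.9577112197875977)
[ 264   96   32  154 3549] ((495.9812316894531, 415.58538818359375), (122.13044738769531, 22.98303985595703), 0.6619247198104858)
[ 78 115  38  49 766] ((464.9437561035156, 277.1590576171875), (36.277366638183594, 24.559001922607422), 4.428065299987793)
[ 50 127  44  32 512] ((467.763671875, 254.4
[... 250 characters left out ...]
71 169 170 169 156 152 152 117 106 32 28 30 29 23 29 34 31 28 25 124 158 145 146 148 138 133 132 121 126
140 129 142 149 157 163 167 168 162 146 145 152 146 39 24 29 33 29 29 30 27 31 31 131 165 148 137 146 157 140 128 124 126
170 94 84 95 109 109 116 121 117 117 112 108 109 112 116 37 31 31 33 31 27 36 114 111 113 106 96 96 99 98 98 88 82
200 117 108 110 104 91 97 104 125 127 127 126 113 109 122 36 28 28 27 28 29 57 125 122 120 119 119 115 114 102 108 107 113
220 83 94 101 108 105 127 141 137 140 138 154 164 162 162 30 26 26 18 23 26 48 171 147 154 144 131 123 137 131 113 89 77
240 98 93 96 87 96 115 115 115 118 123 124 132 141 153 76 20 20 15 5 15 71 132 138 138 120 102 104 101 73 73 89 80
```

step_arm(
  moves=[
    {"rx": 0,"ry": 0,"rz": -0.8,"dx": -2.8,"dy": 3.2,"dz": 50,"gripper": -0.3},
    {"rx": 0,"ry": 0,"rz": 0,"dx": 0,"dy": 0,"dz": 45,"gripper": -0.3},
    {"rx": 0,"ry": 0,"rz": 0,"dx": 0,"dy": 0,"dz": 20,"gripper": -0.3},
    {"rx": 0,"ry": 0,"rz": 0,"dx": 0,"dy": 0,"dz": 4,"gripper": -0.3},
    {"rx": 0,"ry": 0,"rz": 0,"dx": 0,"dy": 0,"dz": 0,"gripper": -0.3},
    {"rx": 0,"ry": 0,"rz": 0,"dx": 0,"dy": 0,"dz": 0,"gripper": -0.3},
  ],
)

```text
clock: 47.05
tcp_pos: [0.5209, 0.417, 0.0291]
orientation: [-0.02, 3.14, 0.003]
contact_force: [0.5, -0.4, -0.3]
grip_width: 0.03
gripper_force: 0.0
```

step_arm(
  moves=[
    {"rx": 0,"ry": 0,"rz": 0,"dx": 0,"dy": -1,"dz": 3.5,"gripper": -0.3},
    {"rx": 0,"ry": 0,"rz": 0,"dx": 0,"dy": 0,"dz": 0,"gripper": -0.8},
    {"rx": 0,"ry": 0,"rz": 0,"dx": 0,"dy": 0,"dz": 0,"gripper": -0.8},
    {"rx": 0,"ry": 0,"rz": 0,"dx": 0,"dy": 0,"dz": 0,"gripper": -0.8},
  ],
  grip_force=35,
)

```text
clock: 47.55
tcp_pos: [0.5205, 0.4152, 0.024]
orientation: [-0.02, 3.141, 0.0]
contact_force: [0.3, -0.4, 1.2]
grip_width: 0.0146
gripper_force: 36.2
```

```bash
python3 - <<'E'
from h import *
# brush centre at tray (x'=+27,y'=0); TCP 20 mm toward handle (+y')
a=np.radians(4.2);ux=np.array([np.cos(a),np.sin(a)]);uy=np.array([-ux[1],ux[0]])
t=np.array([.636,.0425])+.027*ux+.020*uy; print(t)
to(t[0],t[1],.13,184.2)
E
```

```text
[0.66146273 0.06442372]
t 47.55 tcp [0.5205 0.4152 0.024 ] x [-1.    -0.013 -0.   ] y [-0.013  1.     0.   ] z [ 0.  0. -1.] w 0.0146 j [-0.08  1.04 -1.09  1.67  1.02  1.11  0.1 ] F [ 0.3 -0.4  1.2]
shift dx dy dz [-136.5 -352.5 -105.9]
tilt rx ry [0.   0.02]
cur yaw 90.7 rz 86.5 or -93.5 j7 6.0
```

step_arm(
  moves=[
    {"rx": 0,"ry": 0,"rz": 0,"dx": 0,"dy": 0,"dz": -10,"gripper": -0.8},
    {"rx": 0,"ry": 0,"rz": 0,"dx": 0,"dy": 0,"dz": -46,"gripper": -0.8},
    {"rx": 0,"ry": 0,"rz": 0,"dx": 0,"dy": 0,"dz": -50,"gripper": -0.8},
    {"rx": 0,"ry": 0,"rz": 0,"dx": -16.5,"dy": -40.5,"dz": 0,"gripper": -0.8},
    {"rx": 0,"ry": 0,"rz": 0,"dx": -15,"dy": -39,"dz": 0,"gripper": -0.8},
    {"rx": 0,"ry": 0,"rz": 0,"dx": -15,"dy": -39,"dz": 0,"gripper": -0.8},
    {"rx": 0,"ry": 0,"rz": 0,"dx": -15,"dy": -39,"dz": 0,"gripper": -0.8},
    {"rx": 0,"ry": 0,"rz": 0,"dx": -15,"dy": -39,"dz": 0,"gripper": -0.8},
    {"rx": 0,"ry": 0,"rz": 0,"dx": -15,"dy": -39,"dz": 0,"gripper": -0.8},
    {"rx": 0,"ry": 0,"rz": 0,"dx": -15,"dy": -39,"dz": 0,"gripper": -0.8},
    {"rx": 0,"ry": 0,"rz": 0,"dx": -15,"dy": -39,"dz": 0,"gripper": -0.8},
    {"rx": 0,"ry": 0,"rz": 0,"dx": -15,"dy": -39,"dz": 0,"gripper": -0.8},
    {"rx": 0,"ry": 0,"rz": 0,"dx": 0,"dy": 0,"dz": 0,"gripper": -0.8},
  ],
)

```text
clock: 49.18
tcp_pos: [0.6629, 0.0595, 0.1295]
orientation: [-0.009, 3.142, -0.003]
contact_force: [0.5, 0.5, -0.3]
grip_width: 0.0146
gripper_force: 35.9
```

step_arm(
  moves=[
    {"rx": 0,"ry": 0,"rz": -10.3,"dx": 0,"dy": 0,"dz": 0,"gripper": -0.8},
    {"rx": 0,"ry": 0,"rz": -10.4,"dx": 0,"dy": 0,"dz": 0,"gripper": -0.8},
    {"rx": 0,"ry": 0,"rz": -10.4,"dx": 0,"dy": 0,"dz": 0,"gripper": -0.8},
    {"rx": 0,"ry": 0,"rz": -10.4,"dx": 0,"dy": 0,"dz": 0,"gripper": -0.8},
    {"rx": 0,"ry": 0,"rz": -10.4,"dx": 0,"dy": 0,"dz": 0,"gripper": -0.8},
    {"rx": 0,"ry": 0,"rz": -10.4,"dx": 0,"dy": 0,"dz": 0,"gripper": -0.8},
    {"rx": 0,"ry": 0,"rz": -10.4,"dx": 0,"dy": 0,"dz": 0,"gripper": -0.8},
    {"rx": 0,"ry": 0,"rz": -10.4,"dx": 0,"dy": 0,"dz": 0,"gripper": -0.8},
    {"rx": 0,"ry": 0,"rz": -10.4,"dx": 0,"dy": 0,"dz": 0,"gripper": -0.8},
    {"rx": 0,"ry": 0,"rz": 0,"dx": 0,"dy": 0,"dz": 0,"gripper": -0.8},
    {"rx": 0,"ry": 0,"rz": 0,"dx": 0,"dy": 0,"dz": 0,"gripper": -0.8},
  ],
)

```text
clock: 50.55
tcp_pos: [0.6612, 0.065, 0.1301]
orientation: [-2.299, 2.141, 0.0]
contact_force: [-0.5, -0.1, 0.1]
grip_width: 0.0146
gripper_force: 35.9
```

```bash
python3 - <<'E'
from h import *
to(.6615,.0644,.0295,184.2)
E
```

```text
t 50.55 tcp [0.6612 0.065  0.1301] x [ 0.071 -0.997 -0.   ] y [-0.997 -0.071 -0.   ] z [ 0.  0. -1.] w 0.0146 j [ 0.6   1.05 -1.37  1.63  1.05  1.37  2.29] F [-0.5 -0.1  0.1]
shift dx dy dz [  0.7  -0.3 100.6]
tilt rx ry [-0.01  0.01]
cur yaw -175.9 rz -0.1 or 179.9 j7 131.0
```

step_arm(
  moves=[
    {"rx": 0,"ry": 0,"rz": 0,"dx": 0.7,"dy": -0.3,"dz": 45,"gripper": -0.8},
    {"rx": 0,"ry": 0,"rz": 0,"dx": 0,"dy": 0,"dz": 35,"gripper": -0.8},
    {"rx": 0,"ry": 0,"rz": 0,"dx": 0,"dy": 0,"dz": 15,"gripper": -0.8},
    {"rx": 0,"ry": 0,"rz": 0,"dx": 0,"dy": 0,"dz": 3,"gripper": -0.8},
    {"rx": 0,"ry": 0,"rz": 0,"dx": 0,"dy": 0,"dz": 0,"gripper": -0.8},
    {"rx": 0,"ry": 0,"rz": 0,"dx": 0,"dy": 0,"dz": 0,"gripper": -0.8},
  ],
)

```text
clock: 51.3
tcp_pos: [0.6624, 0.0641, 0.0333]
orientation: [-2.3, 2.137, -0.002]
contact_force: [-0.2, 0.3, 0.0]
grip_width: 0.0149
gripper_force: 35.9
```

Lower the last few mm, release, and back away to a vantage point over the work.

step_arm(
  moves=[
    {"rx": 0,"ry": 0,"rz": 0,"dx": 0,"dy": 0,"dz": 3,"gripper": -0.8},
    {"rx": 0,"ry": 0,"rz": 0,"dx": 0,"dy": 0,"dz": 1.2,"gripper": -0.8},
    {"rx": 0,"ry": 0,"rz": 0,"dx": 0,"dy": 0,"dz": 0,"gripper": -0.8},
    {"rx": 0,"ry": 0,"rz": 0,"dx": 0,"dy": 0,"dz": 0,"gripper": -0.4},
    {"rx": 0,"ry": 0,"rz": 0,"dx": 0,"dy": 0,"dz": 0,"gripper": -0.38},
    {"rx": 0,"ry": 0,"rz": 0,"dx": 0,"dy": 0,"dz": 0,"gripper": -0.38},
    {"rx": 0,"ry": 0,"rz": 0,"dx": 0,"dy": 0,"dz": -15,"gripper": -0.38},
    {"rx": 0,"ry": 0,"rz": 0,"dx": 0,"dy": 0,"dz": -50,"gripper": -0.38},
    {"rx": 0,"ry": 0,"rz": 0,"dx": 0,"dy": 0,"dz": -60,"gripper": -0.38},
    {"rx": 0,"ry": 0,"rz": 0,"dx": 0,"dy": 25,"dz": -60,"gripper": -0.38},
    {"rx": 0,"ry": 0,"rz": 0,"dx": 0,"dy": 40,"dz": -60,"gripper": -0.38},
    {"rx": 0,"ry": 0,"rz": 0,"dx": 0,"dy": 40,"dz": -40,"gripper": -0.38},
    {"rx": 0,"ry": 0,"rz": 0,"dx": 0,"dy": 0,"dz": 0,"gripper": -0.38},
    {"rx": 0,"ry": 0,"rz": 0,"dx": 0,"dy": 0,"dz": 0,"gripper": -0.38},
  ],
)

```text
clock: 53.05
tcp_pos: [0.5633, 0.056, 0.3026]
orientation: [2.301, -2.138, 0.003]
contact_force: [0.4, -0.5, -1.1]
grip_width: 0.0268
gripper_force: 0.0
```

```bash
python3 - <<'E'
from h import *
st(); w=snap('wrist','w19'); s=snap('scene','s2'); d=snap('side','d2')
b=load('w14')[0]
top=cv2.resize(w,(480,360)); a=cv2.resize(b[90:290,150:390],(320,267)); 
sc=cv2.resize(s[160:360,160:460],(420,280))[:240]; sd=cv2.resize(d[250:370,260:420],(320,240))
can=np.zeros((600,800,3),np.uint8); can[:360,:480]=top; can[:267,480:]=a; can[360:600,:420]=sc; can[360:600,480:]=sd
cv2.imwrite('pics/final.png',can)
E
```

```text
t 53.05 tcp [0.5633 0.056  0.3026] x [ 0.074 -0.997  0.002] y [-0.997 -0.074 -0.001] z [ 0.001 -0.001 -1.   ] w 0.0268 j [ 0.75  0.63 -1.39  1.7   0.63  1.36  2.46] F [ 0.4 -0.5 -1.1]
```

View pics/final.png

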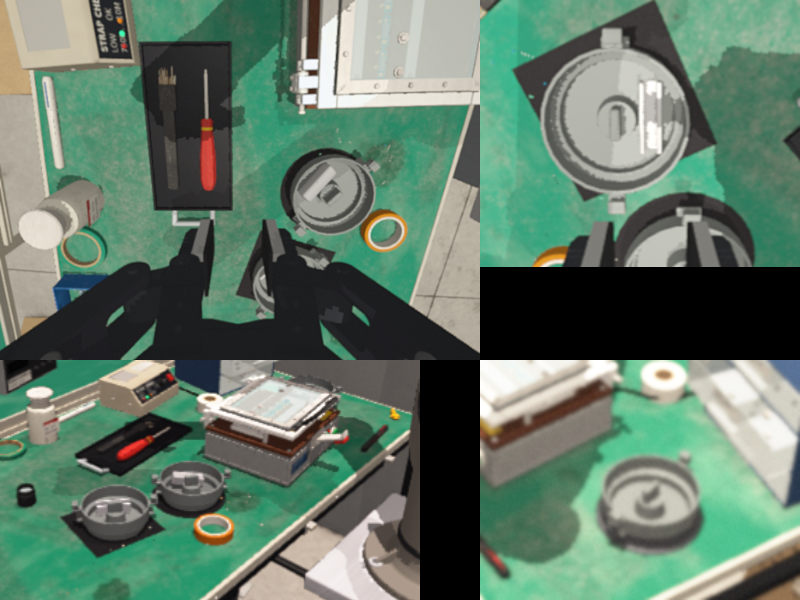

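The final composite shows the tray with the brush at (170,125) and the screwdriver at (207,130), side by side with their handles at the steel bar end. The bar is in the round dish at (320,180), the channel is in the square dish at (650,115), both dishes are upright on their mats, and the lowest dish is in its stand at (650,500).

```bash
python3 - <<'E'
from h import *
print(r.hand_in())
E
```

```text
the job is handed in; nothing more can be done
None
```

The job is done and handed in: the two upper dishes are on their mats with the channel and bar in them, the tools are side by side in the tray, and the lowest dish looks seated in its stand in the last picture; no verdict came back.

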